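# Empty the stock-cube dispenser wheel into the dish and snap its cover shut

### The job

Fetch the blue dish from its cork mat by its handle and stand it beneath the dispenser's drop hole. Turn the wheel by its knob to bring each loaded pocket over the hole in turn and press the red paddle to tip the cube out into the dish (never lift cubes out of the top of the wheel), until all of them are in the dish. Then set the dish with the cubes back in the middle of its mat and press the dispenser's clear cover shut until it snaps past its catch, leaving the candle, jam jar and onion alone.

Things in the scene. Friction and masses are not known exactly. Their poses are not given: they have to be found in the camera images.
- dispenser: Stock-cube dispenser, fixed: white pillar (x +-65, y -92 to -30 mm), aluminium deck 136 x 136 mm (z 97 to 105 mm, open underneath on its +y half), wheel on top. Origin on the table under the wheel's axis; x, y below are in its axes. Drop hole, 36 mm square, at [0, +42] mm; a tipped cube lands below it, about 20 mm to -x.
- outlet (a point): Spot on the table where tipped cubes land (within about 15 mm), below the drop hole and 20 mm to its -x side; same axes as the dispenser. Best centre for the dish.
- wheel (a joint): Green wheel about the dispenser's vertical axis, rad, + counter-clockwise from above, range -6.5 to 6.5, friction 0.04 N m holds it. Six bottomless ring pockets (34 mm inside, 24 mm high) on a 42 mm radius; pocket k = 0..5 lies at 90 + 60 k degrees (from the dispenser's x axis) plus the joint value; near 0 the empty pocket 0 is over the hole. Pockets push the cubes along the deck (lag up to 8 mm).
- wheel_knob (a point): Grip point of the wheel's wooden bar knob, on the wheel's axis, 154 mm above the table. The bar is 44 mm long (along this point's x axis), 14 mm wide (y), its top at 165 mm; below 133 mm is the wheel's hub.
- flap (a joint): Steel flap that closes the drop hole from below, flush with the deck, with a red thumb paddle on its shaft: 0 shut (a spring returns it), 1.1 rad fully tipped; pushing the paddle's end down takes 2 to 5 N. Tipped beyond about 0.9 it lets a cube in a pocket above the hole fall.
- paddle_tip (a point): Top of the red paddle, 40 mm from its shaft, near its free end. The paddle (45 x 28 x 6 mm) turns on a shaft along the dispenser's y at x = +20 mm, 100 mm above the table; it lies at y 98 to 126 mm, points to -x and rises 0.5 rad at rest; its end sinks about 45 mm when pressed fully down.
- cover (a joint): Clear flat hinged cover over the wheel, rad: 0 shut, starts open at about 2.1 (leaning to the dispenser's -y side); a stiff hinge (0.13 N m) holds it where it is left. At about 0.075 rad its nub meets a sprung catch; pressed down past it (about 10 N on its free edge) it snaps in and reads under 0.02.
- cover_hinge (a point): Middle of the cover's hinge, at [0, -85] mm of the dispenser, 139 mm above the table; the hinge runs along the dispenser's x axis.
- cover_press (a point): Place to press on the cover: on its outer (when shut, upper) face, 140 mm from the hinge, 42 mm to the -x side, above the catch; +z outward. The cover is 157 mm from hinge to free edge, 132 mm wide, 4 mm thick, with a 60 mm hole in its middle for the knob, which stands 24 mm above the shut cover within 23 mm of the wheel's axis.
- dish_center (a point): Middle of the blue open dish, 16 mm above its underside; 110 x 110 mm outside, 32 mm high, walls and floor 3 mm; x axis points from the handle to the dish.
- dish_grip (a point): Grip point on the dish's raised wooden handle, 112 mm from the dish's middle (on its -x side) and 80 mm above its underside; the handle is a level bar 14 mm wide, 12 mm high, reaching from 77 to 183 mm from the middle along this point's x axis (y is across it), on a steel riser at 76 to 84 mm; it can be gripped anywhere beyond that.
- mat: Round cork mat, 170 mm across, 3 mm thick, fixed to the table; origin at the centre of its underside. The dish's home.
- cube1_center (a point): Centre of a foil-wrapped stock cube (gold with a red band), 18 mm, 12 g; at the start in pocket k = 1 of the wheel, or absent.
- cube2_center (a point): Centre of a foil-wrapped stock cube (gold with a red band), 18 mm, 12 g; at the start in pocket k = 2 of the wheel, or absent.
- cube3_center (a point): Centre of a foil-wrapped stock cube (gold with a red band), 18 mm, 12 g; at the start in pocket k = 3 of the wheel, or absent.
- cube4_center (a point): Centre of a foil-wrapped stock cube (gold with a red band), 18 mm, 12 g; at the start in pocket k = 4 of the wheel, or absent.
- cube5_center (a point): Centre of a foil-wrapped stock cube (gold with a red band), 18 mm, 12 g; at the start in pocket k = 5 of the wheel, or absent.
- candle: Bystander: yellow candle, 61 mm across, 131 mm high; origin under its centre.
- jam_jar: Bystander: jam jar, 66 mm across, 90 mm high; origin under its centre.
- onion: Bystander: brown onion, about 82 mm across, 94 mm high; origin under its centre.
- dish: The same blue dish; origin at the centre of its underside.
Not all that is in view belongs to the job. There is more than one size of the mat; the job needs the smallest.

How it is judged:
By the outcome, as a careful person would: the job done as asked, in the order asked, and still so for the second after the job is handed in, with the robot touching nothing.
Of cube1, cube2, cube3, cube4, cube5 only 2 to 4 are there at a start; the rules pass over those that are not, and their reading is None.
At some moment in a run one of dish may be knocked a few centimetres aside while the robot is not near it.
Once in a run the grip may slacken for a moment while it holds something.
It also fails if it takes over 210 s, if anything falls off the work surface, if the arm or the gripper's body presses on something with over 40 N, if the wrist force passes 120 N, or if a joint passes its speed limit or range.

### The arm

A 6-joint arm with a two-finger parallel gripper is mounted at the origin on a cart in front of the work surface, level with it; the furniture and walls round the work are solid. World frame = base frame: x ahead of the robot, y to its left, z up, the work surface at z = 0. Lengths are in m, angles in rad, forces in N, time in s.
With the tool pointing down it reaches from about 0.35 to 0.775 m from the base axis. Payload 5.5 kg.
Tool frame: the origin (TCP) lies between the finger pads; the fingertips stand 8 mm ahead of it and the grasp point (between the pads) lies 11 mm behind it; z points along the fingers, y is the line along which they close (so a half turn about z gives the same grasp; the last joint's range is limited). The gripper opens to 85 mm and grips with 20 to 120 N. Pads are 22 mm wide; open, the fingers measure 114 mm over their backs; the gripper's body (76 mm by 85 mm) begins 54 mm behind the grasp point. The pads swing forward as they close: fully open they stand 13 mm farther back than shut.
Start: joints at [0.999, 0.313, 0.046, 1.304, 0, 1.431], TCP at [0.241, 0.522, 0.205] pointing down, gripper open.
Joint ranges: [-2.76, 2.76], [-0.86, 1.69], [-1.03, 1.26], [-2.2, 2.34], [-1.47, 1.5], [-3.14, 3.14]. Speed limits (rad/s): [2.57, 2.57, 3.14, 3.14, 3.14, 3.14].

### API

Orientations are given as a unit quaternion [w, x, y, z].
In Python, from workcell import status, vision, job gives the robot as it stands. The module is installed in compiled form; this text tells all that it offers.
- The arm moves only by the tool apply_moves, never from a script. Its argument "moves" is one flat list of numbers, 6 for each row, row after row: the shift along the world's x, y, z in units of 25 mm (1.0 is 25 mm), then the turn, a rotation vector about the world's x, y, z in rad. In form: [x, y, z, rx, ry, rz, x, y, z, rx, ry, rz, ...]. A call has 1 to 20 rows; each row is the pose to reach, as a shift and turn from the pose commanded when the call began; what a row does not reach only later rows make up. A row lasts 1/12 s, in which the tool goes at most 41.7 mm and 7.16 degrees, less where a joint would pass 70% of its speed; a pose out of reach is approached as far as the arm can. A call with a gripper value outside its range is refused whole. "claw" is the opening in per cent of the stroke, from 0 (shut) to 100 (fully open), set as the call begins (left out, the last holds). The fingers move at their own pace and stop on an object; "newtons" is the grip in N (left out, the last holds). Time passes only in rows, so rows that repeat a pose let the fingers close. It gives the time, the measured TCP pose, the force, the opening and the grip force at its end, in the units of the state.
- status.get_state(): the state, without advancing time (a new reading comes with each control period).
- vision.read_camera(name): name is "scene" or "side" or "wrist"; returns a dict with "image" (420x560x3 uint8, blue, green, red), "camera_matrix" (3x3 intrinsics, pixels), "camera_from_world" (4x4, takes a point from world to camera coordinates). Camera axes: x right, y down, z forward; pixel columns grow to the right and rows downward; lengths in m; the calibration is good to about 2 mm. A picture is of the moment at which its call begins. There is no depth.
- job.hand_in(): hands the job in; it is judged then, once.
The state is a dict: "clock": time; "joint_pos": joint angles; "qvel": joint speeds; "tau": joint torques, N m; "tcp_pos": TCP position; "orientation": TCP orientation; "wrist_force": force on the tool from outside, world axes, zero at the start; "ft_torque": the same for the moment, N m; "finger_gap": finger opening in m; "grip_force": force on a finger pad.
Only numpy, scipy, OpenCV 4.12 (cv2) and the standard library are available. Lean on these libraries where they do the work, as an engineer would, in place of code of your own. Each camera call takes 0.05 s, during which the arm holds its last target. There are 200 camera calls.

## Working session

There is one attempt and no reset: what is moved stays moved. The work goes in short steps, Python scripts to look and compute and a tool call to move; the robot and the scene stay as the last step left them, time stands still between calls to the robot, and variables do not carry over. Pictures are saved under pics/ and viewed, at most 14 in all, crops included, and the job is handed in when it is done.

Besides the shell and the picture viewer there is one more tool, called after "Emit:" by a JSON object that holds its "method" and its "body", one argument or row to a line. apply_moves: Moves the arm, as the interface text tells. Its arguments: {"type":"object","properties":{"moves":{"type":"array","items":{"type":"number"}},"claw":{"type":"number"},"newtons":{"type":"number"}},"required":["moves"]}

```bash
mkdir -p pics
cat > h.py <<'E'
import numpy as np, cv2
from workcell import status, vision, job
def shot(name,fn=None):
    r=vision.read_camera(name); np.savez('%s.npz'%name,**{k:r[k] for k in r})
    if fn: cv2.imwrite('pics/'+fn,r['image'])
    return r
def load(name): return np.load('%s.npz'%name)
def ray(r,u,v):
    T=r['camera_from_world'];R=T[:3,:3];t=T[:3,3]
    d=R.T@np.linalg.inv(r['camera_matrix'])@np.array([u,v,1.]); return -R.T@t,d
def onz(r,u,v,z):
    c,d=ray(r,u,v); return c+d*(z-c[2])/d[2]
def proj(r,p):
    T=r['camera_from_world'];q=T[:3,:3]@np.asarray(p)+T[:3,3];q=r['camera_matrix']@q;return q[:2]/q[2]
E
python3 - <<'E'
from h import *
a=shot('scene');b=shot('side')
cv2.imwrite('pics/a.png',cv2.resize(a['image'],(800,600)));cv2.imwrite('pics/b.png',cv2.resize(b['image'],(800,600)))
for r in(a,b): print(ray(r,280,210))
print(status.get_state())
E
```

```text
(array([-0.20105846, -0.43362823,  1.13114576]), array([ 0.57016521,  0.39130126, -0.72238982]))
(array([0.64158206, 1.2761199 , 0.59384344]), array([-0.03901397, -0.92488199, -0.37845634]))
{'clock': 0.1, 'joint_pos': array([ 9.99425074e-01,  3.13945679e-01,  4.50821546e-02,  1.30359905e+00,
       -2.52542321e-05,  1.43120682e+00]), 'qvel': array([ 7.51230731e-07, -2.20277363e-03,  2.29029753e-03, -8.08620796e-05,
       -7.19546780e-04, -1.37864204e-03]), 'tau': array([ 2.70314871e-03, -4.81727707e+01,  2.99242580e+01,  1.27631615e-02,
       -1.34946786e-04, -6.57923721e-06]), 'tcp_pos': array([0.24036653, 0.52179328, 0.20368222]), 'orientation': array([-2.78122735e-04,  2.14217622e-01,  9.76785604e-01, -7.85429428e-04]), 'wrist_force': array([-0.10990976,  0.23466526,  0.46300019]), 'ft_torque': array([ 0.01964636,  0.01784802, -0.00582164]), 'grip_force': 0.0, 'finger_gap': 0.08524021573331021}
```

View pics/a.png

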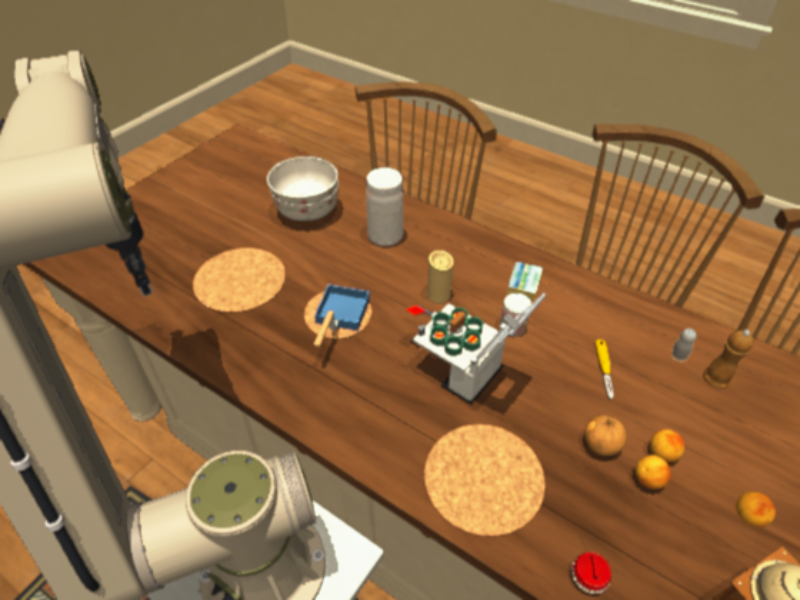

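View pics/b.png

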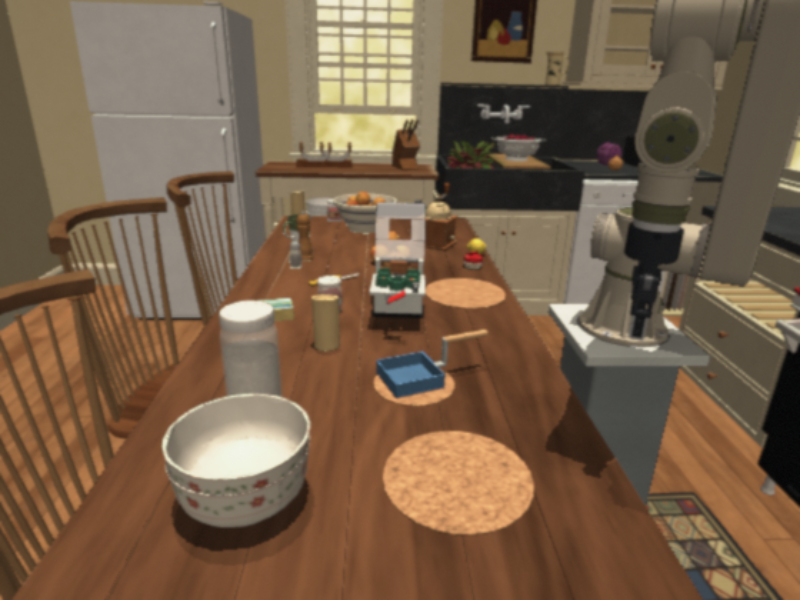

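Run:
```python
from h import *
a=load('scene');b=load('side')
c=a['image'][154:294,196:396];cv2.imwrite('pics/c.png',cv2.resize(c,None,fx=4,fy=4,interpolation=cv2.INTER_CUBIC))
c=b['image'][130:290,220:360];cv2.imwrite('pics/d.png',cv2.resize(c,None,fx=3.75,fy=3.75,interpolation=cv2.INTER_CUBIC))
s=.7
for n,p in dict(m1=[(193,279),(286,277),(240,248),(240,309)],m2=[(304,313),(372,313),(338,292),(336,336)],m3=[(425,478),(545,478),(485,425),(485,532)],).items():
  print(n,[onz(a,u*s,v*s,.003)[:2].round(3) for u,v in p])
```

```text
m1 [array([0.439, 0.673]), array([0.585, 0.475]), array([0.599, 0.66 ]), array([0.432, 0.492])]
m2 [array([0.514, 0.35 ]), array([0.612, 0.21 ]), array([0.621, 0.326]), array([0.501, 0.236])]
m3 [array([ 0.311, -0.145]), array([ 0.448, -0.343]), array([ 0.488, -0.184]), array([ 0.283, -0.298])]
```

View pics/c.png

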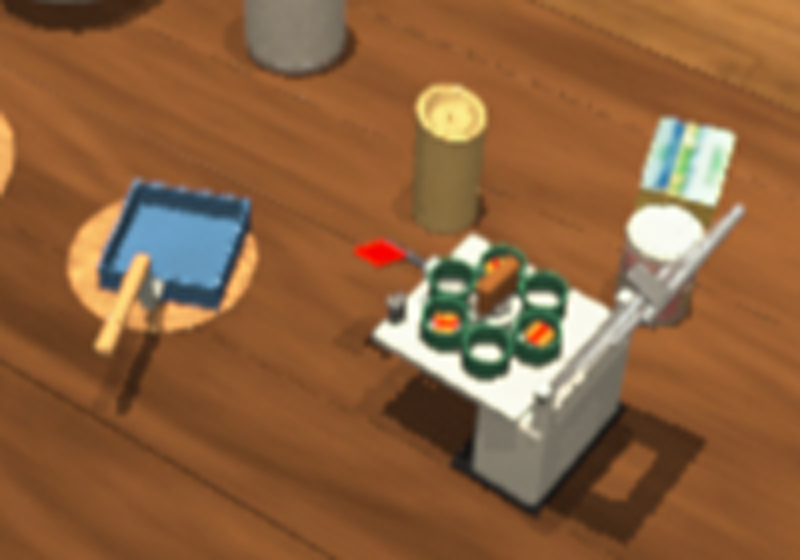

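View pics/d.png

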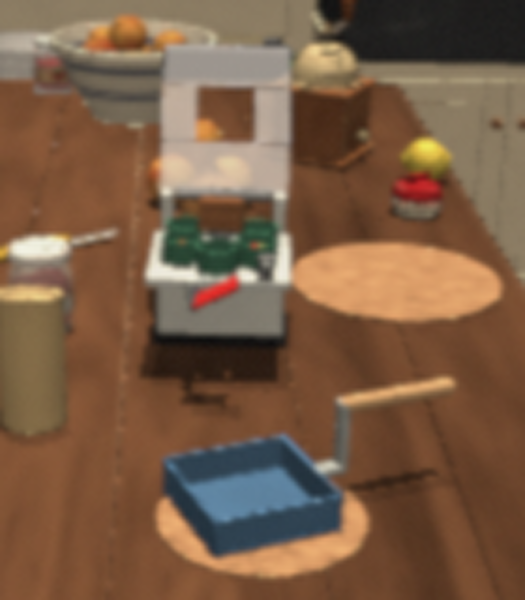

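```bash
cat > fit.py <<'E'
from h import *
from scipy.optimize import least_squares
a=load('scene');b=load('side')
S=lambda x,y:np.array([196+(x+.5)/4-.5,154+(y+.5)/4-.5])
D=lambda x,y:np.array([220+(x+.5)/3.75-.5,130+(y+.5)/3.75-.5])
def W(q,p):
    c,s=np.cos(q[2]),np.sin(q[2]);return [q[0]+c*p[0]-s*p[1],q[1]+s*p[0]+c*p[1],p[2]]
def run(obs,q0):
    f=lambda q:np.concatenate([proj(r,W(q,p))-u for r,u,p in obs])
    o=least_squares(f,q0,loss='soft_l1');print(o.x.round(4),(o.fun.reshape(-1,2)).round(1).tolist());return o.x
print(onz(a,*S(495,312),.125),onz(a,*S(175,245),.02))
e=.068
q=run([(a,S(373,337),(-e,e,.097)),(a,S(475,236),(e,e,.105)),(a,S(540,512),(-.065,-.092,0)),(a,S(628,405),(.065,-.092,0)),
 (b,D(147,281),(e,e,.097)),(b,D(291,284),(-e,e,.097)),(a,S(397,297),(-.042,.068,.12))],[.57,0,0.])
d=run([(a,S(135,181),(.055,.055,.035)),(a,S(251,202),(.055,-.055,.035)),(a,S(220,291),(-.055,-.055,.035)),(a,S(102,264),(-.055,.055,.035)),
 (b,D(165,462),(.055,-.055,.035)),(b,D(286,436),(-.055,-.055,.035)),(b,D(340,496),(-.055,.055,.035)),(b,D(214,523),(.055,.055,.035)),
 (a,S(105,350),(-.183,0,.086)),(b,D(453,380),(-.183,0,.086))],[.56,.28,0.])
print('grip',W(d,(-.112,0,.083)))
m=run([(a,S(*p),None) for p in []] or [(a,S(163,329),(0,0,0))],[.55,.27,0]) if 0 else None
print('outlet',W(q,(-.02,.042,0)),'paddle tip',W(q,(.02-.040*np.cos(.5),.112,.1+.04*np.sin(.5)+.003)))
for p in [(452,272),(500,257),(545,287),(540,325),(487,342),(445,308)]:
    w=onz(a,*S(*p),.129)[:2]-q[:2];print(p,np.hypot(*w).round(4),np.degrees(np.arctan2(w[1],w[0])-q[2]).round(1))
print('knob ends',[onz(a,*S(*p),.165).round(3) for p in [(479,282),(517,264)]])
for n,z,P in [('candle base',0,(446,218)),('candle top',.131,(451,108)),('jar top',.09,(667,222))]: print(n,onz(a,*S(*P),z).round(3))
E
python3 fit.py
```

```text
[ 0.58639925 -0.04300645  0.125     ] [0.57299104 0.27388926 0.02      ]
[ 0.5945 -0.0421 -0.0485] [[1.1, 0.8], [-0.0, -0.4], [-0.2, -0.2], [-1.1, 0.6], [-0.5, 1.1], [-0.4, 1.2], [0.2, 1.1]]
[0.5761 0.274  0.3731] [[0.3, -0.5], [0.3, -0.8], [-0.4, -1.0], [-1.2, 0.3], [-0.6, -1.8], [-0.4, -0.9], [1.3, -0.7], [0.3, -0.7], [-0.2, -0.2], [0.1, 0.1]]
grip [np.float64(0.47182010540410874), np.float64(0.2331470264034857), 0.083]
outlet [np.float64(0.5765326565780495), np.float64(0.0008112505472750164), 0] paddle tip [np.float64(0.5848164611025208), np.float64(0.07049163680657805), np.float64(0.12217702154416812)]
(452, 272) 0.0477 86.3
(500, 257) 0.0478 33.3
(545, 287) 0.04 -29.7
(540, 325) 0.038 -91.3
(487, 342) 0.0428 -159.5
(445, 308) 0.0436 136.1
knob ends [array([ 0.574, -0.033,  0.165]), array([ 0.607, -0.047,  0.165])]
candle base [0.757 0.102 0.   ]
candle top [0.762 0.108 0.131]
jar top [ 0.784 -0.098  0.09 ]
```

Candidates in the scene view (800×600):
- Mats at (240,278), (338,312) and (485,478). The one at (338,312) is about 0.17 m across, so it is the smallest, and the dish stands on it.
- Bowls or dishes: the white bowl at (305,190) and the blue dish at (342,305). The blue one has the handle.

The close crop shows the blue square dish with its wooden handle end at (105,350). In the wheel, cubes show in pockets 1, 3 and 5 at (445,320), (540,333) and (497,268). The cover is open. The dish handle is my first reach.

Emit:
{"method": "apply_moves", "body": {
  "moves": [2,-3,-0.5,0,0,0.2,4,-6,-1,0,0,0.4,6,-9,-1.5,0,0,0.6,8.58,-11.8,-2.1,0,0,0.8,8.58,-11.8,-2.1,0,0,0.8,8.58,-11.8,-2.1,0,0,0.8,8.58,-11.8,-2.1,0,0,0.8,8.58,-11.8,-2.1,0,0,0.8,8.58,-11.8,-2.1,0,0,0.8,8.58,-11.8,-2.1,0,0,0.8,8.58,-11.8,-2.1,0,0,0.8,8.58,-11.8,-2.1,0,0,0.8],
  "claw": 100,
  "newtons": 60
}}

```text
clock: 1.1
tcp_pos: [0.4552, 0.2262, 0.1514]
orientation: [-0.001, -0.182, 0.983, 0.0]
wrist_force: [0.3, -0.4, 0.3]
finger_gap: 0.0856
grip_force: 0.0
```

Run:
```python
from h import *
s=status.get_state();print(s['clock'],s['tcp_pos'],s['orientation'],s['joint_pos'])
r=shot('wrist');cv2.imwrite('pics/w1.png',r['image'])
a=shot('scene');print(np.abs(a['image'].astype(int)).mean())
```

```text
1.1 [0.45518876 0.22616711 0.15137077] [-8.36986837e-04 -1.81608350e-01  9.83370576e-01  1.29920029e-04] [ 3.02786410e-01  2.09231544e-01 -2.24188886e-01  1.13900665e+00
  4.58634801e-04 -6.24576030e-02]
111.68558106575964
```

View pics/w1.png

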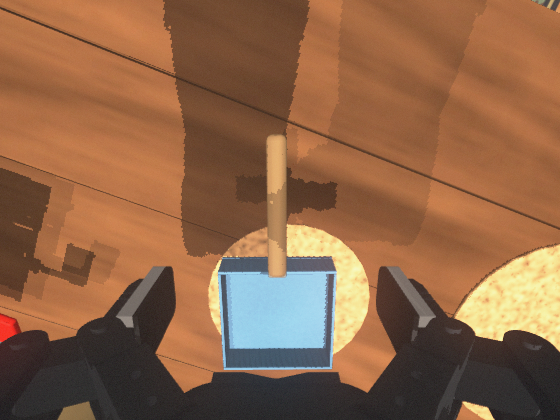

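The wrist view shows the handle from (276,136) to (278,276), centred between the fingers. The dish and the small mat are below it, with the mat's visible rim running from (209,290) to (370,290).

Run:
```python
from h import *
from scipy.optimize import least_squares
r=load('wrist')
for p in [(276,136),(278,276)]: print(onz(r,*p,.089))
g=[(222,258),(334,258),(332,368),(224,368)]
for p in g: print(onz(r,*p,.035))
M=np.array([onz(r,*p,.003)[:2] for p in [(209,290),(215,330),(258,230),(300,224),(345,245),(370,290),(360,327),(341,353)]])
o=least_squares(lambda q:np.hypot(*(M-q[:2]).T)-.085,[.56,.28]);print(o.x,o.fun.round(4))
print(proj(r,status.get_state()['tcp_pos']))
```

```text
[0.40719595 0.209242   0.089     ]
[0.50311374 0.24751112 0.089     ]
[0.53119044 0.20421007 0.035     ]
[0.49490527 0.29925662 0.035     ]
[0.60708618 0.34630113 0.035     ]
[0.64600788 0.24437076 0.035     ]
[0.56955835 0.28566514] [-0.0009  0.0018  0.0007  0.0018 -0.0003  0.0005 -0.0015  0.0027]
[276.77404396 244.33564273]
```

Emit:
{"method": "apply_moves", "body": {
  "moves": [0,0.08,-1,0,0,0,0,0.08,-2,0,0,0,0,0.08,-2.8,0,0,0,0,0.08,-3.18,0,0,0,0,0.08,-3.18,0,0,0]
}}

```text
clock: 1.62
tcp_pos: [0.4526, 0.2298, 0.0706]
orientation: [-0.002, -0.184, 0.983, -0.0]
wrist_force: [-0.2, 0.2, 0.4]
finger_gap: 0.0854
grip_force: 0.0
```

Emit:
{"method": "apply_moves", "body": {
  "moves": [0,0,0,0,0,0,0,0,0,0,0,0,0,0,0,0,0,0,0,0,0,0,0,0,0,0,0,0,0,0,0,0,0,0,0,0,0,0,0,0,0,0,0,0,0,0,0,0],
  "claw": 0,
  "newtons": 80
}}

```text
clock: 2.28
tcp_pos: [0.4553, 0.2292, 0.0726]
orientation: [0.0, -0.183, 0.983, 0.0]
wrist_force: [-0.4, -0.0, -0.5]
finger_gap: 0.0004
grip_force: 0.0
```

Run:
```python
from h import *
a=shot('wrist');b=shot('side')
i=np.hstack([cv2.resize(a['image'],(440,330)),cv2.resize(b['image'][100:310,200:480],(360,330))])
cv2.imwrite('pics/w2.png',i)
```

```text
(no output)
```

View pics/w2.png

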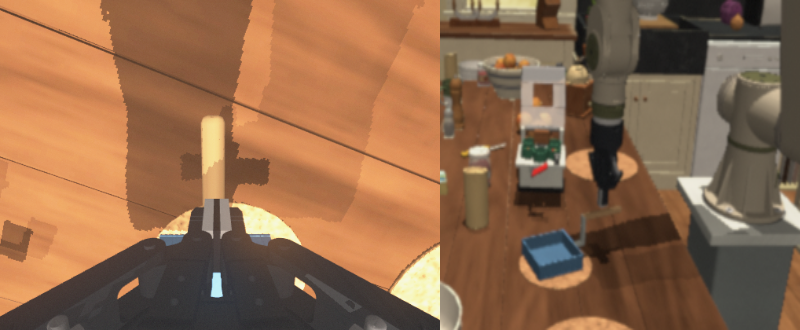

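Run:
```python
from h import *
b=load('side');w=load('wrist');t=status.get_state()['tcp_pos']
print(t,proj(b,t),proj(b,t-[0,0,.008]),proj(b,t+[0,0,.011]),proj(w,t))
i=np.hstack([cv2.resize(b['image'][200:290,270:350],(400,450),interpolation=cv2.INTER_CUBIC),cv2.resize(w['image'][140:420,180:380],(321,450))])
cv2.imwrite('pics/w3.png',i)
```

```text
[0.45516322 0.22918378 0.07253181] [325.53416272 238.08981432] [325.36866941 240.41277979] [325.76310848 234.8761916 ] [273.74673185 243.86562726]
```

View pics/w3.png

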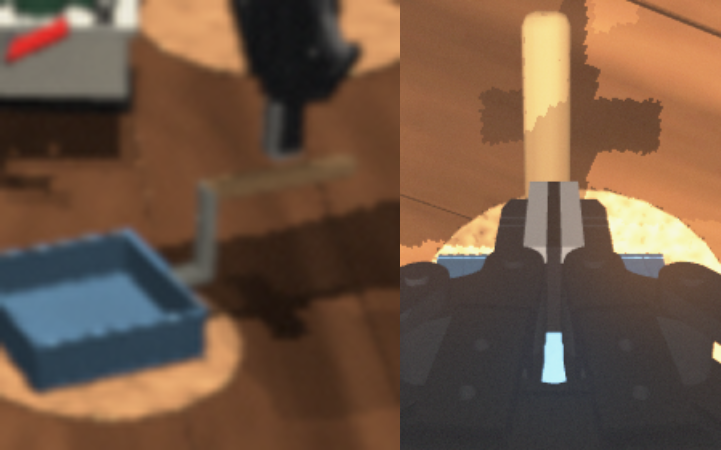

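Run:
```python
from h import *
b=load('side');w=load('wrist');a=load('scene')
for z in (.0645,.075,.085,.095,.105): print(z,proj(b,[.4552,.2292,z]),proj(w,[.4552,.2292,z]))
print('start',[proj(b,[.2404,.5218,z]).round(1) for z in (.1957,.2087,.23)], ray(w,280,210))
a=shot('scene');print(proj(a,[.4552,.2292,.0645]),proj(a,[.4552,.2292,.095]))
cv2.imwrite('pics/w4.png',cv2.resize(a['image'][190:270,180:290],(770,560),interpolation=cv2.INTER_CUBIC))
```

```text
0.0645 [325.35695492 240.42436504] [273.82584916 238.22015404]
0.075 [325.57430071 237.37305103] [273.72599864 245.78880119]
0.085 [325.78266402 234.44784199] [273.62005748 253.81911766]
0.095 [325.99237445 231.5037208 ] [273.50163427 262.79557032]
0.105 [326.2034451  228.54050344] [273.36838496 272.89583768]
start [array([441.1, 247. ]), array([442.2, 241.9]), array([443.9, 233.5])] (array([0.38704296, 0.20402937, 0.24265943]), array([ 0.27630894,  0.11996203, -0.95370365]))
[226.87543317 232.68955186] [226.06383015 226.56437226]
```

View pics/w4.png

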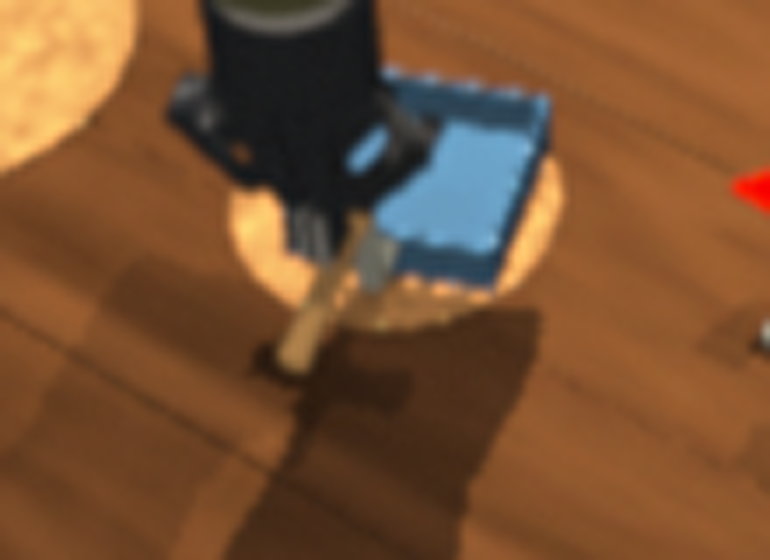

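```bash
cat >> fit.py <<'E'
print('--- free z')
def W(q,p):
    c,s=np.cos(q[2]),np.sin(q[2]);return [q[0]+c*p[0]-s*p[1],q[1]+s*p[0]+c*p[1],p[2]+q[3]]
run([(a,S(373,337),(-e,e,.097)),(a,S(475,236),(e,e,.105)),(a,S(540,512),(-.065,-.092,0)),(a,S(628,405),(.065,-.092,0)),
 (b,D(147,281),(e,e,.097)),(b,D(291,284),(-e,e,.097)),(a,S(397,297),(-.042,.068,.12))],[.57,0,0.,0])
run([(a,S(135,181),(.055,.055,.035)),(a,S(251,202),(.055,-.055,.035)),(a,S(220,291),(-.055,-.055,.035)),(a,S(102,264),(-.055,.055,.035)),
 (b,D(165,462),(.055,-.055,.035)),(b,D(286,436),(-.055,-.055,.035)),(b,D(340,496),(-.055,.055,.035)),(b,D(214,523),(.055,.055,.035)),
 (a,S(105,350),(-.183,0,.086)),(b,D(453,380),(-.183,0,.086))],[.56,.28,0.,0])
E
sed -i "s/^a=load.*/a=load('scene0');b=load('side0')/" fit.py
python3 - <<'E'
from h import *
import cv2
# triangulated fingertip
a=load('scene');b=load('side')
ca,da=ray(a,226,227.4);cb,db=ray(b,327,231)
A=np.stack([da,-db],1);t=np.linalg.lstsq(A,cb-ca,rcond=None)[0];print(ca+da*t[0],cb+db*t[1])
import shutil;shutil.copy('scene.npz','scene0.npz');shutil.copy('side.npz','side0.npz')
E
python3 fit.py | sed -n '/free/,$p'
```

```text
[0.45191177 0.22666962 0.09559551] [0.45175869 0.22672605 0.09553498]
--- free z
[ 0.5926 -0.0429 -0.0527  0.0044] [[1.0, 0.3], [0.1, -0.9], [-0.3, -0.5], [-1.0, 0.4], [-0.1, -0.2], [0.0, -0.0], [0.1, 0.6]]
[ 0.5765  0.2737  0.3719 -0.0028] [[0.5, -0.0], [0.4, -0.3], [-0.2, -0.5], [-1.0, 0.8], [-0.7, -1.1], [-0.6, -0.2], [1.1, 0.1], [0.1, 0.1], [-0.0, 0.3], [-0.1, 0.9]]
```

In these views the fingertips sit at z≈0.095, just above the handle. That is about 30 mm higher than the nominal tool geometry says. The cameras and the table agree with each other, so I'll correct by that amount: open, go 30 mm lower, and close again.

Emit:
{"method": "apply_moves", "body": {
  "moves": [0,0,0,0,0,0,0,0,0,0,0,0,0,0,0,0,0,0,0,0,0,0,0,0,0,0,0,0,0,0,0,0,0,0,0,0,0,0,0,0,0,0,0,0,0,0,0,0,0,0,-0.4,0,0,0,0,0,-0.8,0,0,0,0,0,-1.2,0,0,0,0,0,-1.2,0,0,0],
  "claw": 100
}}

```text
clock: 3.43
tcp_pos: [0.453, 0.2285, 0.0396]
orientation: [-0.002, -0.183, 0.983, -0.0]
wrist_force: [-0.1, 0.1, -0.9]
finger_gap: 0.0856
grip_force: 0.0
```

Emit:
{"method": "apply_moves", "body": {
  "moves": [0,0,0,0,0,0,0,0,0,0,0,0,0,0,0,0,0,0,0,0,0,0,0,0,0,0,0,0,0,0,0,0,0,0,0,0,0,0,0,0,0,0,0,0,0,0,0,0],
  "claw": 0,
  "newtons": 80
}}

```text
clock: 4.1
tcp_pos: [0.4555, 0.2293, 0.0429]
orientation: [0.0, -0.183, 0.983, -0.0]
wrist_force: [0.3, -1.8, 1.8]
finger_gap: 0.0122
grip_force: 79.4
```

Emit:
{"method": "apply_moves", "body": {
  "moves": [0,0,0.3,0,0,0,0,0,0.6,0,0,0,0,0,0.9,0,0,0,0,0,1.1,0,0,0,0,0,1.1,0,0,0,0,0,1.1,0,0,0]
}}

```text
clock: 4.6
tcp_pos: [0.4555, 0.2294, 0.0705]
orientation: [0.001, -0.183, 0.983, 0.0]
wrist_force: [-0.2, -0.4, -2.3]
finger_gap: 0.0122
grip_force: 79.0
```

Run:
```python
from h import *
a=shot('scene');b=shot('side')
i=np.hstack([cv2.resize(a['image'][180:270,170:290],(440,330),interpolation=cv2.INTER_CUBIC),cv2.resize(b['image'][190:300,240:360],(360,330),interpolation=cv2.INTER_CUBIC)])
cv2.imwrite('pics/e.png',i)
```

```text
(no output)
```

View pics/e.png

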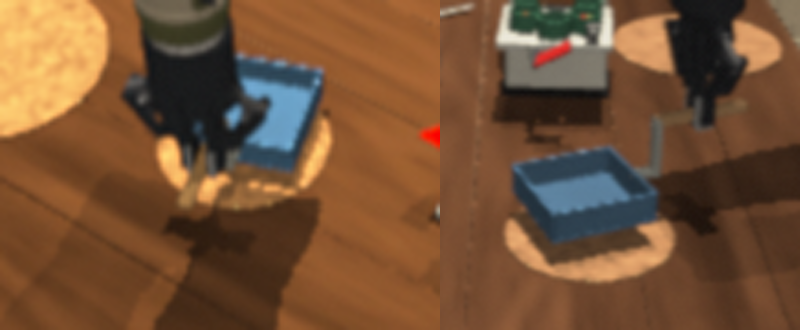

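The dish is lifted off the mat and level, with the handle between the fingers. Now I'll carry it to the outlet.

Emit:
{"method": "apply_moves", "body": {
  "moves": [-0.03,-0.5,0,0,0,-0.03,-0.06,-1.3,0,0,0,-0.07,-0.1,-2.2,0,0,0,-0.11,-0.14,-3.2,0,0,0,-0.16,-0.18,-4.2,0,0,0,-0.2,-0.22,-5.2,0,0,0,-0.25,-0.26,-6.2,0,0,0,-0.3,-0.3,-7.2,0,0,0,-0.35,-0.33,-8,0,0,0,-0.39,-0.36,-8.5,0,0,0,-0.42,-0.36,-8.81,0,0,0,-0.42,-0.36,-8.81,0,0,0,-0.42,-0.36,-8.81,0,0,0,-0.42]
}}

```text
clock: 5.78
tcp_pos: [0.4459, 0.0088, 0.0698]
orientation: [-0.0, 0.026, 1.0, 0.0]
wrist_force: [-0.0, -0.4, -2.8]
finger_gap: 0.012
grip_force: 79.0
```

Run:
```python
from h import *
a=shot('scene');b=shot('side')
i=np.hstack([cv2.resize(a['image'][190:290,240:360],(432,360),interpolation=cv2.INTER_CUBIC),cv2.resize(b['image'][170:270,230:330],(360,360),interpolation=cv2.INTER_CUBIC)])
cv2.imwrite('pics/f.png',i)
```

```text
(no output)
```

View pics/f.png

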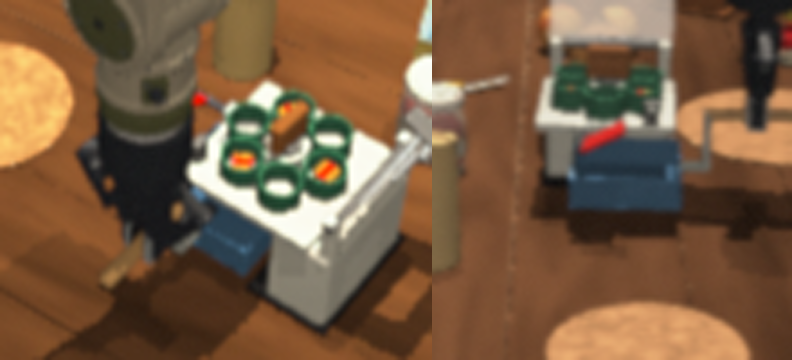

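The side view shows the dish under the deck, with its front rim from (572,168) to (682,172) in the crop. The mat is now uncovered. I'll compute both positions.

```bash
cat > mat.py <<'E'
from h import *
def mat(name,seed,z=.003):
    r=load(name);im=r['image'];u,v=proj(r,seed).astype(int)
    hsv=cv2.cvtColor(im,cv2.COLOR_BGR2HSV);ref=hsv[v-2:v+3,u-2:u+3].reshape(-1,3).mean(0)
    m=(cv2.inRange(im.astype(np.int16),*[np.array(im[v-3:v+4,u-3:u+4].reshape(-1,3).mean(0)+s*np.array([45,45,45])) for s in(-1,1)])>0).astype(np.uint8)
    m=cv2.morphologyEx(m,cv2.MORPH_CLOSE,np.ones((3,3)))
    n,l,st,ce=cv2.connectedComponentsWithStats(m);c=[x for x in cv2.findContours((l==l[v,u]).astype(np.uint8),0,1)[0]];c=max(c,key=cv2.contourArea)[:,0]
    P=np.array([onz(r,x,y,z)[:2] for x,y in c]);(x,y),R=cv2.minEnclosingCircle(P.astype(np.float32));print(name,st[l[v,u]],(x,y,R),P.min(0),P.max(0))
E
python3 - <<'E'
from mat import *
mat('side',[.57,.28,.003]);mat('scene',[.57,.28,.003])
b=load('side');D=lambda x,y:(230+(x-432)/3.6-.36,170+y/3.6-.36)
for p,z in [((572,168),.0625),((682,172),.0625),((570,208),.0305),((682,205),.0305)]: print(onz(b,*D(*p),z))
E
```

```text
side [ 262  254   56   30 1289] (0.5686700940132141, 0.28665998578071594, 0.08517380058765411) [0.48466245 0.20354628] [0.65031269 0.3705381 ]
scene [ 213  202   47   35 1268] (0.565132737159729, 0.28435879945755005, 0.08503299206495285) [0.4817746  0.19995807] [0.64893777 0.36803967]
[0.62944908 0.03697606 0.0625    ]
[0.52175912 0.04594803 0.0625    ]
[0.63131523 0.06128144 0.0305    ]
[0.52117698 0.05373096 0.0305    ]
```

Emit:
{"method": "apply_moves", "body": {
  "moves": [0,0,-0.3,0,0,0,0,0,-0.6,0,0,0,0,0,-0.9,0,0,0,0,0,-1.1,0,0,0,0,0,-1.2,0,0,0,0,0,-1.22,0,0,0]
}}

```text
clock: 6.38
tcp_pos: [0.4443, 0.0096, 0.0392]
orientation: [-0.002, 0.026, 1.0, 0.0]
wrist_force: [-8.4, 1.2, 13.5]
finger_gap: 0.0123
grip_force: 81.0
```

Emit:
{"method": "apply_moves", "body": {
  "moves": [0,0,0,0,0,0,0,0,0,0,0,0,0,0,0,0,0,0,0,0,0,0,0,0,0,0,0,0,0,0,0,0,0,0,0,0,0,0,1,0,0,0,0,0,2,0,0,0,0,0,3.5,0,0,0,0,0,5,0,0,0,0,0,6.5,0,0,0,0,0,7,0,0,0],
  "claw": 100
}}

```text
clock: 7.38
tcp_pos: [0.4486, 0.0086, 0.22]
orientation: [0.004, 0.026, 1.0, -0.0]
wrist_force: [1.1, -0.3, -0.1]
finger_gap: 0.0854
grip_force: 0.0
```

```bash
cat > d.py <<'E'
from h import *
def cube(r):
    pass
E
python3 - <<'E'
from h import *
a=shot('scene');b=shot('side');w=shot('wrist');s=status.get_state();print(s['tcp_pos'],s['joint_pos'].round(3))
i=np.hstack([cv2.resize(a['image'][190:290,240:360],(396,330),interpolation=cv2.INTER_CUBIC),cv2.resize(w['image'],(400,330))])
cv2.imwrite('pics/g.png',i)
E
```

```text
[0.44719742 0.00882668 0.21569718] [-0.16   0.06  -0.24   1.268  0.    -0.108]
```

View pics/g.png

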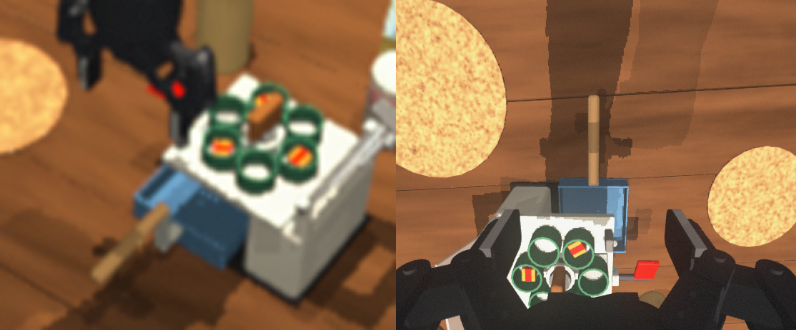

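The dish stands under the deck with its handle towards the robot. The knob bar in the scene crop runs from about (255,125) to (280,98). I'll fit the wheel phase and bar angle from these.

Run:
```python
from h import *
from scipy.optimize import least_squares
a=load('scene');w=load('wrist')
S=lambda x,y:(240+x/3.3-.35,190+y/3.3-.35)
L=[(228,107),(268,98),(303,118),(301,153),(257,165),(221,142)]; K=[0,5,4,3,2,1]
P=np.array([onz(a,*S(*p),.129)[:2] for p in L])
f=lambda q:(np.array([[q[0]+.042*np.cos(q[2]+np.pi/2+k*np.pi/3),q[1]+.042*np.sin(q[2]+np.pi/2+k*np.pi/3)] for k in K])-P).ravel()
o=least_squares(f,[.59,-.04,0]);print(o.x,o.fun.round(3))
k=[onz(a,*S(*p),.165) for p in [(255,125),(281,97)]];d=k[1]-k[0];print(k,np.degrees(np.arctan2(d[1],d[0])))
k=[onz(w,*p,.134) for p in [(218.4,371.6),(233.8,341)]];d=k[1]-k[0];print(k,np.degrees(np.arctan2(d[1],d[0])))
C=np.load('scene0.npz')
```

```text
[ 0.59226073 -0.03902859 -0.10016472] [-0.002 -0.001 -0.    -0.    -0.001 -0.001 -0.     0.002  0.002  0.
  0.001 -0.   ]
[array([ 0.56492835, -0.04397997,  0.165     ]), array([ 0.60873806, -0.04586728,  0.165     ])] -2.466766868621039
[array([ 0.60659035, -0.04995918,  0.134     ]), array([ 0.57442812, -0.03314224,  0.134     ])] 152.3958978556508
```

Emit:
{"method": "apply_moves", "body": {
  "moves": [0.6,-0.2,0.5,0,0,-0.05,1.4,-0.5,0.5,0,0,-0.1,2.4,-0.8,0.5,0,0,-0.15,3.4,-1.1,0.5,0,0,-0.2,4.4,-1.4,0.5,0,0,-0.25,5.2,-1.7,0.5,0,0,-0.3,5.8,-2,0.5,0,0,-0.33,5.8,-2,0.5,0,0,-0.33,5.8,-2,0.5,0,0,-0.33,5.8,-2,0.5,0,0,-0.33],
  "claw": 45
}}

```text
clock: 8.37
tcp_pos: [0.5898, -0.0406, 0.2255]
orientation: [-0.002, 0.189, 0.982, 0.0]
wrist_force: [0.8, 0.1, 0.6]
finger_gap: 0.0384
grip_force: 0.0
```

Run:
```python
from h import *
w=shot('wrist');s=status.get_state();print(s['tcp_pos'],s['orientation'].round(3),s['joint_pos'].round(3))
cv2.imwrite('pics/k.png',w['image'])
t=s['tcp_pos'];print(proj(w,[.592,-.041,.134]),proj(w,t))
```

```text
[ 0.58982605 -0.04049249  0.22615231] [-0.001  0.189  0.982  0.   ] [-0.204  0.343  0.141  1.371  0.     0.177]
[274.00693458 202.41605483] [272.49750803 246.43946509]
```

View pics/k.png

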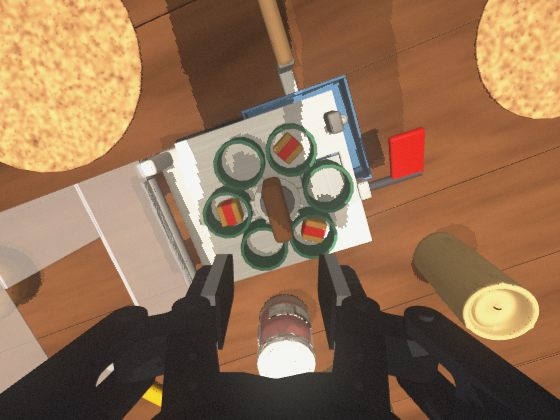

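This view shows the wheel clearly. The bar knob runs from (270,178) to (282,242), and cubes sit in the pockets at (290,150), (228,212) and (315,232). The other three pockets are empty, and the dish is below the deck.

Run:
```python
from h import *
from scipy.optimize import least_squares
w=load('wrist')
for b in (0,.031):
    k=[onz(w,*p,.165-b) for p in [(270,181),(281,241)]];d=k[1]-k[0];print(b,(k[0]+k[1])/2,np.linalg.norm(d),np.degrees(np.arctan2(d[1],d[0])))
    P=np.array([onz(w,*p,.129-b)[:2] for p in [(328,186),(290,150),(240,163),(228,212),(265,246),(315,232)]])
    f=lambda q:(np.array([[q[0]+q[3]*np.cos(q[2]+np.pi/2+k*np.pi/3),q[1]+q[3]*np.sin(q[2]+np.pi/2+k*np.pi/3)] for k in range(6)])-P).ravel()
    o=least_squares(f,[.59,-.04,0,.042]);print(o.x,abs(o.fun).max())
    P=[onz(w,*p,.122-b) for p in [(420,130),(423,177),(390,135),(393,182)]];print('paddle',np.round(P,4).tolist())
```

```text
0 [ 0.59054063 -0.03900619  0.165     ] 0.04480805087818847 -11.95397950136468
[ 0.5919511  -0.03783554 -0.10524169  0.04142193] 0.0013575961889166592
paddle [[0.5831, 0.0847, 0.122], [0.6202, 0.0773, 0.122], [0.5781, 0.062, 0.122], [0.6151, 0.0536, 0.122]]
0.031 [ 0.59968469 -0.0426911   0.134     ] 0.05082699631178435 -11.953979501364675
[ 0.60002512 -0.04088717 -0.10524169  0.04623519] 0.0015153501191726738
paddle [[0.59, 0.0956, 0.091], [0.6312, 0.0873, 0.091], [0.5844, 0.0704, 0.091], [0.6256, 0.061, 0.091]]
```

Emit:
{"method": "apply_moves", "body": {
  "moves": [0.05,0.06,0,0,0,0.1,0.05,0.06,-0.6,0,0,0.17,0.05,0.06,-1.4,0,0,0.17,0.05,0.06,-2.2,0,0,0.17,0.05,0.06,-3,0,0,0.17,0.05,0.06,-3.7,0,0,0.17,0.05,0.06,-4.1,0,0,0.17,0.05,0.06,-4.32,0,0,0.17,0.05,0.06,-4.32,0,0,0.17,0.05,0.06,-4.32,0,0,0.17]
}}

```text
clock: 9.25
tcp_pos: [0.5925, -0.0394, 0.1198]
orientation: [0.0, 0.106, 0.994, 0.0]
wrist_force: [0.1, 0.0, 0.4]
finger_gap: 0.0385
grip_force: 0.0
```

Emit:
{"method": "apply_moves", "body": {
  "moves": [0,0,0,0,0,0,0,0,0,0,0,0,0,0,0,0,0,0,0,0,0,0,0,0,0,0,0,0,0,0,0,0,0,0,0,0],
  "claw": 0,
  "newtons": 50
}}

```text
clock: 9.75
tcp_pos: [0.5931, -0.0406, 0.1205]
orientation: [0.001, 0.106, 0.994, -0.001]
wrist_force: [-1.5, -3.6, 5.1]
finger_gap: 0.0131
grip_force: 52.9
```

Emit:
{"method": "apply_moves", "body": {
  "moves": [0,0,0,0,0,-0.08,0,0,0,0,0,-0.16,0,0,0,0,0,-0.24,0,0,0,0,0,-0.32,0,0,0,0,0,-0.4,0,0,0,0,0,-0.48,0,0,0,0,0,-0.56,0,0,0,0,0,-0.64,0,0,0,0,0,-0.72,0,0,0,0,0,-0.8,0,0,0,0,0,-0.88,0,0,0,0,0,-0.96,0,0,0,0,0,-1.03,0,0,0,0,0,-1.1,0,0,0,0,0,-1.1,0,0,0,0,0,-1.1]
}}

```text
clock: 11.08
tcp_pos: [0.5926, -0.0411, 0.1205]
orientation: [0.001, 0.61, 0.792, -0.001]
wrist_force: [-3.4, -5.0, 7.3]
finger_gap: 0.0127
grip_force: 51.9
```

Emit:
{"method": "apply_moves", "body": {
  "moves": [0,0,0,0,0,0,0,0,0,0,0,0,0,0,0,0,0,0,0,0,0,0,0,0,0,0,1,0,0,0,0,0,2,0,0,0,0,0,3.2,0,0,0,0,0,4.3,0,0,0,0,0,4.3,0,0,0],
  "claw": 45
}}

```text
clock: 11.83
tcp_pos: [0.5952, -0.0397, 0.2326]
orientation: [0.004, 0.61, 0.793, 0.002]
wrist_force: [0.5, -0.2, 0.3]
finger_gap: 0.0385
grip_force: 0.0
```

Run:
```python
from h import *
w=shot('wrist');a=shot('scene');b=shot('side');s=status.get_state();print(s['clock'],s['tcp_pos'],s['orientation'].round(3),s['joint_pos'].round(3))
i=np.hstack([cv2.resize(w['image'][60:320,110:450],(518,396)),cv2.resize(a['image'][190:290,260:330],(277,396),interpolation=cv2.INTER_CUBIC)])
cv2.imwrite('pics/l.png',i)
```

```text
11.9833 [ 0.59251576 -0.0392588   0.2262562 ] [0.    0.61  0.793 0.   ] [-0.201  0.346  0.145  1.37   0.     1.11 ]
```

View pics/l.png

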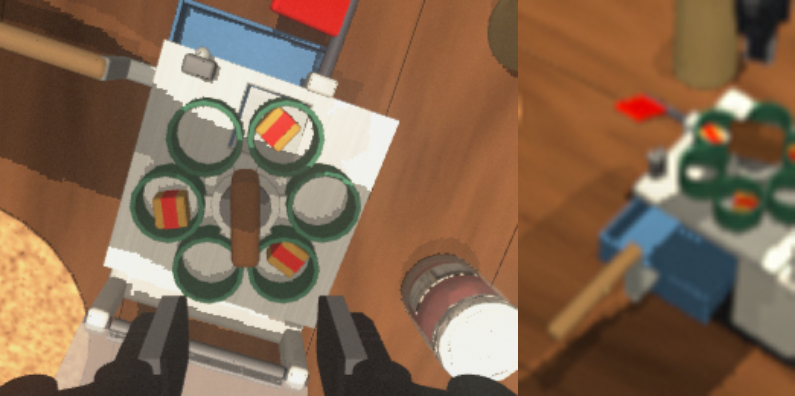

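The cube of pocket 1 (red band at (277,130)) now lies over the flap outline, roughly centred. Next I'll press the paddle.

Emit:
{"method": "apply_moves", "body": {
  "moves": [-0.1,0.5,0,0,0,0,-0.2,1.4,0,0,0,0,-0.35,2.4,-0.3,0,0,0,-0.45,3.4,-0.7,0,0,0,-0.58,4.2,-1.2,0,0,0,-0.58,4.52,-2,0,0,0,-0.58,4.52,-3,0,0,0,-0.58,4.52,-4,0,0,0,-0.58,4.52,-4.6,0,0,0,-0.58,4.52,-4.85,0,0,0,-0.58,4.52,-4.85,0,0,0],
  "claw": 0
}}

```text
clock: 12.9
tcp_pos: [0.5752, 0.0743, 0.1023]
orientation: [-0.002, 0.61, 0.793, -0.002]
wrist_force: [-0.4, 0.8, -0.0]
finger_gap: 0.0001
grip_force: 0.0
```

Emit:
{"method": "apply_moves", "body": {
  "moves": [0,0,-0.3,0,0,0,0,0,-0.6,0,0,0,0,0,-0.9,0,0,0,0,0,-1.2,0,0,0,0,0,-1.5,0,0,0,0,0,-1.5,0,0,0,0,0,-1.5,0,0,0]
}}

```text
clock: 13.48
tcp_pos: [0.5778, 0.0735, 0.0675]
orientation: [-0.0, 0.61, 0.792, -0.0]
wrist_force: [-0.8, -0.2, 2.2]
finger_gap: 0.0001
grip_force: 1.1
```

```bash
cat > see.py <<'E'
from h import *
import sys
def tri(pa,pb):
    a=load('scene');b=load('side');ca,da=ray(a,*pa);cb,db=ray(b,*pb)
    t=np.linalg.lstsq(np.stack([da,-db],1),cb-ca,rcond=None)[0];return (ca+da*t[0]+cb+db*t[1])/2
def red(name,box=None):
    r=shot(name);im=r['image'].astype(int);B,G,R=im[...,0],im[...,1],im[...,2]
    m=((R>150)&(G<75)&(B<75)).astype(np.uint8)
    n,l,st,ce=cv2.connectedComponentsWithStats(m);return [(ce[i].round(0).tolist(),int(st[i,4])) for i in range(1,n) if st[i,4]>3]
if __name__=='__main__':
    for n in sys.argv[1:]: print(n,red(n))
    s=status.get_state();print(s['clock'],s['tcp_pos'].round(4),s['wrist_force'].round(1))
E
python3 see.py scene side
```

```text
scene [([294.0, 220.0], 31), ([415.0, 399.0], 503)]
side [([331.0, 179.0], 30)]
13.5833 [0.5778 0.0735 0.0679] [-1.  -0.2  2. ]
```

Emit:
{"method": "apply_moves", "body": {
  "moves": [0,0,-0.15,0,0,0,0,0,-0.3,0,0,0,0,0,-0.4,0,0,0,0,0,-0.4,0,0,0,0,0,-0.4,0,0,0,0,0,-0.4,0,0,0]
}}

```text
clock: 14.08
tcp_pos: [0.578, 0.0735, 0.0578]
orientation: [0.0, 0.61, 0.793, 0.0]
wrist_force: [-0.2, -0.1, 2.9]
finger_gap: 0.0002
grip_force: 1.2
```

```bash
python3 see.py scene side
```

```text
scene [([294.0, 220.0], 32), ([415.0, 399.0], 503)]
side [([331.0, 179.0], 30)]
14.1833 [0.578  0.0735 0.0579] [-0.2  0.1  2.9]
```

Emit:
{"method": "apply_moves", "body": {
  "moves": [0,0,-0.1,0,0,0,0,0,-0.2,0,0,0,0,0,-0.2,0,0,0,0,0,-0.2,0,0,0]
}}

```text
clock: 14.52
tcp_pos: [0.5782, 0.0735, 0.0532]
orientation: [0.0, 0.61, 0.793, 0.0]
wrist_force: [-1.5, 0.3, 6.5]
finger_gap: 0.0
grip_force: 2.7
```

Emit:
{"method": "apply_moves", "body": {
  "moves": [0,0,-0.1,0,0,0,0,0,-0.2,0,0,0,0,0,-0.2,0,0,0,0,0,-0.2,0,0,0]
}}

```text
clock: 14.85
tcp_pos: [0.5792, 0.0735, 0.0517]
orientation: [0.002, 0.61, 0.793, 0.001]
wrist_force: [-8.0, 0.0, 25.9]
finger_gap: -0.0
grip_force: 12.6
```

Run:
```python
from see import *
for n in ('scene','side'):
    r=shot(n);im=r['image'].astype(int);R,G,B=im[...,2],im[...,1],im[...,0]
    m=((R>110)&(G<R*.62)&(B<R*.5)&(R-B>70)).astype(np.uint8); 
    for nm,p in dict(dishfloor=[.575,0,.01],paddle=[.583,.072,.1]).items():
        u,v=proj(r,p).astype(int);print(n,nm,(u,v),im[v-2:v+3:2,u-2:u+3:2].reshape(-1,3).tolist()[:5])
```

```text
scene dishfloor (np.int64(304), np.int64(250)) [[103, 84, 58], [99, 93, 82], [139, 154, 156], [102, 82, 54], [100, 81, 53]]
scene paddle (np.int64(288), np.int64(222)) [[36, 37, 38], [25, 24, 23], [41, 43, 81], [24, 23, 22], [37, 39, 38]]
side dishfloor (np.int64(283), np.int64(225)) [[62, 51, 36], [62, 51, 36], [62, 51, 36], [70, 57, 41], [60, 50, 35]]
side paddle (np.int64(282), np.int64(210)) [[37, 39, 40], [55, 56, 57], [60, 63, 65], [34, 36, 37], [61, 64, 66]]
```

Emit:
{"method": "apply_moves", "body": {
  "moves": [0,0,0.6,0,0,0,0,0,1.6,0,0,0,0,0,3,0,0,0,0,0,4.5,0,0,0,0,0,6,0,0,0,0,-0.5,7.1,0,0,0,0.2,-1.5,7.1,0,0,0,0.4,-2.7,7.1,0,0,0,0.5,-3.8,7.1,0,0,0,0.58,-4.52,7.1,0,0,0,0.58,-4.52,7.1,0,0,0,0.58,-4.52,7.1,0,0,0,0.58,-4.52,7.1,0,0,0],
  "claw": 45
}}

```text
clock: 16.03
tcp_pos: [0.5919, -0.039, 0.2246]
orientation: [-0.001, 0.61, 0.792, -0.0]
wrist_force: [0.1, -0.7, -0.2]
finger_gap: 0.0383
grip_force: 0.0
```

```bash
cat >> see.py <<'E'
def wheel():
    r=shot('wrist');im=r['image'].astype(int);B,G,R=im[...,0],im[...,1],im[...,2]
    m=((R>110)&(G<R*.45)&(B<R*.45)).astype(np.uint8)
    n,l,st,ce=cv2.connectedComponentsWithStats(m)
    for i in range(1,n):
        if st[i,4]>25:
            w=onz(r,*ce[i],.123);d=w[:2]-[.592,-.039];print(ce[i].round(),st[i,4],w.round(3),'r',np.hypot(*d).round(3),'ang',np.degrees(np.arctan2(d[1],d[0])+.052).round(1))
E
python3 - <<'E'
from see import *
wheel();print(status.get_state()['tcp_pos'])
E
```

```text
[321.  58.] 2014 [0.598 0.072 0.123] r 0.111 ang 89.8
[225. 203.] 215 [ 0.554 -0.054  0.123] r 0.041 ang -155.4
[304. 235.] 189 [ 0.625 -0.064  0.123] r 0.041 ang -34.6
[ 0.5920189  -0.03863107  0.22474562]
```

Cube 1 has left the wheel. Next I'll grip the knob again and turn +2.30 rad to bring pocket 5 over the hole.

Emit:
{"method": "apply_moves", "body": {
  "moves": [0,0,-0.6,0,0,0,0,0,-1.4,0,0,0,0,0,-2.2,0,0,0,0,0,-3,0,0,0,0,0,-3.7,0,0,0,0,0,-4.1,0,0,0,0,0,-4.26,0,0,0,0,0,-4.26,0,0,0,0,0,-4.26,0,0,0]
}}

```text
clock: 16.83
tcp_pos: [0.5929, -0.0391, 0.1195]
orientation: [0.0, 0.61, 0.793, 0.0]
wrist_force: [-0.2, 0.1, -0.0]
finger_gap: 0.0384
grip_force: 0.0
```

Emit:
{"method": "apply_moves", "body": {
  "moves": [0,0,0,0,0,0,0,0,0,0,0,0,0,0,0,0,0,0,0,0,0,0,0,0,0,0,0,0,0,0,0,0,0,0,0,0],
  "claw": 0
}}

```text
clock: 17.33
tcp_pos: [0.5922, -0.0399, 0.1202]
orientation: [0.001, 0.61, 0.792, -0.0]
wrist_force: [-3.6, -1.0, 5.3]
finger_gap: 0.013
grip_force: 50.6
```

Emit:
{"method": "apply_moves", "body": {
  "moves": [0,0,0,0,0,0.08,0,0,0,0,0,0.18,0,0,0,0,0,0.28,0,0,0,0,0,0.38,0,0,0,0,0,0.48,0,0,0,0,0,0.58,0,0,0,0,0,0.68,0,0,0,0,0,0.78,0,0,0,0,0,0.88,0,0,0,0,0,0.98,0,0,0,0,0,1.08,0,0,0,0,0,1.15,0,0,0,0,0,1.15]
}}

```text
clock: 18.42
tcp_pos: [0.5918, -0.0403, 0.1202]
orientation: [0.0, 0.08, 0.997, -0.001]
wrist_force: [-4.8, -1.8, 6.6]
finger_gap: 0.0129
grip_force: 50.7
```

Emit:
{"method": "apply_moves", "body": {
  "moves": [0,0,0,0,0,0.08,0,0,0,0,0,0.18,0,0,0,0,0,0.28,0,0,0,0,0,0.38,0,0,0,0,0,0.48,0,0,0,0,0,0.58,0,0,0,0,0,0.68,0,0,0,0,0,0.78,0,0,0,0,0,0.88,0,0,0,0,0,0.98,0,0,0,0,0,1.08,0,0,0,0,0,1.15,0,0,0,0,0,1.15,0,0,0,0,0,1.15]
}}

```text
clock: 19.58
tcp_pos: [0.5921, -0.0409, 0.1203]
orientation: [-0.0, -0.474, 0.881, -0.001]
wrist_force: [-5.3, -3.3, 5.0]
finger_gap: 0.0125
grip_force: 50.7
```

Emit:
{"method": "apply_moves", "body": {
  "moves": [0,0,0,0,0,0,0,0,0,0,0,0,0,0,0,0,0,0,0,0,0,0,0,0,0,0,1,0,0,0,0,0,2,0,0,0,0,0,3.2,0,0,0,0,0,4.26,0,0,0,0,0,4.26,0,0,0,0,0,4.26,0,0,0],
  "claw": 45
}}

```text
clock: 20.42
tcp_pos: [0.5939, -0.0396, 0.2273]
orientation: [0.002, -0.474, 0.88, -0.001]
wrist_force: [-0.3, -0.3, -0.1]
finger_gap: 0.0386
grip_force: 0.0
```

Run:
```python
from see import *
wheel();s=status.get_state();print(s['clock'],s['tcp_pos'],s['orientation'].round(3),s['joint_pos'].round(2))
```

```text
[226. 187.] 206 [ 0.625 -0.067  0.123] r 0.043 ang -36.9
[295. 237.] 181 [0.601 0.001 0.123] r 0.041 ang 80.0
[315. 287.] 57 [0.613 0.052 0.123] r 0.093 ang 80.3
20.4667 [ 0.59284459 -0.03940585  0.22552867] [ 0.    -0.474  0.88  -0.   ] [-0.2   0.35  0.14  1.37  0.   -1.19]
```

Emit:
{"method": "apply_moves", "body": {
  "moves": [-0.1,0.5,0,0,0,-0.11,-0.2,1.4,0,0,0,-0.22,-0.35,2.4,0,0,0,-0.34,-0.45,3.4,0,0,0,-0.46,-0.58,4.2,0,0,0,-0.58,-0.58,4.52,-0.4,0,0,-0.7,-0.58,4.52,-1,0,0,-0.82,-0.58,4.52,-1.8,0,0,-0.94,-0.58,4.52,-2.6,0,0,-1.06,-0.58,4.52,-3.4,0,0,-1.18,-0.58,4.52,-4,0,0,-1.3,-0.58,4.52,-4.1,0,0,-1.42,-0.58,4.52,-4.1,0,0,-1.54,-0.58,4.52,-4.1,0,0,-1.57,-0.58,4.52,-4.1,0,0,-1.57],
  "claw": 0
}}

```text
clock: 21.72
tcp_pos: [0.5764, 0.0736, 0.1207]
orientation: [-0.002, 0.287, 0.958, -0.0]
wrist_force: [0.5, -0.5, -0.1]
finger_gap: -0.0
grip_force: 0.0
```

Emit:
{"method": "apply_moves", "body": {
  "moves": [0,0,-0.4,0,0,0,0,0,-0.8,0,0,0,0,0,-1.2,0,0,0,0,0,-1.6,0,0,0,0,0,-2,0,0,0,0,0,-2.4,0,0,0,0,0,-2.7,0,0,0,0,0,-2.8,0,0,0,0,0,-2.86,0,0,0,0,0,-2.86,0,0,0,0,0,-2.86,0,0,0,0,0,-2.86,0,0,0]
}}

```text
clock: 22.72
tcp_pos: [0.5785, 0.0736, 0.0533]
orientation: [0.001, 0.287, 0.958, 0.0]
wrist_force: [-6.0, 0.1, 15.2]
finger_gap: 0.0
grip_force: 7.8
```

Emit:
{"method": "apply_moves", "body": {
  "moves": [0,0,0.6,0,0,0,0,0,1.6,0,0,0,0,0,3,0,0,-0.1,0,0,4.5,0,0,-0.2,0,0,6,0,0,-0.3,0,-0.5,6.96,0,0,-0.42,0.2,-1.5,6.96,0,0,-0.54,0.4,-2.7,6.96,0,0,-0.66,0.5,-3.8,6.96,0,0,-0.78,0.58,-4.52,6.96,0,0,-0.9,0.58,-4.52,6.96,0,0,-1.02,0.58,-4.52,6.96,0,0,-1.14,0.58,-4.52,6.96,0,0,-1.26,0.58,-4.52,6.96,0,0,-1.38,0.58,-4.52,6.96,0,0,-1.5,0.58,-4.52,6.96,0,0,-1.57,0.58,-4.52,6.96,0,0,-1.57,0.58,-4.52,6.96,0,0,-1.57],
  "claw": 45
}}

```text
clock: 24.22
tcp_pos: [0.5924, -0.0395, 0.2247]
orientation: [-0.0, 0.88, 0.476, -0.0]
wrist_force: [0.4, -0.2, -0.0]
finger_gap: 0.0385
grip_force: 0.0
```

Run:
```python
from see import *
wheel();s=status.get_state();print(s['clock'],s['tcp_pos'],s['orientation'].round(3),s['joint_pos'].round(2))
```

```text
[202.  71.] 2157 [0.601 0.071 0.123] r 0.111 ang 88.4
[327. 203.] 207 [ 0.625 -0.066  0.123] r 0.043 ang -36.3
24.2667 [ 0.59243992 -0.03949176  0.22479344] [-0.     0.88   0.476 -0.   ] [-0.2   0.35  0.14  1.37 -0.    1.95]
```

Emit:
{"method": "apply_moves", "body": {
  "moves": [0,0,-0.6,0,0,0,0,0,-1.4,0,0,0,0,0,-2.2,0,0,0,0,0,-3,0,0,0,0,0,-3.7,0,0,0,0,0,-4.1,0,0,0,0,0,-4.26,0,0,0,0,0,-4.26,0,0,0,0,0,-4.26,0,0,0]
}}

```text
clock: 25.02
tcp_pos: [0.5929, -0.0396, 0.1195]
orientation: [0.0, 0.88, 0.475, 0.0]
wrist_force: [-0.4, -0.1, 0.3]
finger_gap: 0.0383
grip_force: 0.0
```

Emit:
{"method": "apply_moves", "body": {
  "moves": [0,0,0,0,0,0,0,0,0,0,0,0,0,0,0,0,0,0,0,0,0,0,0,0,0,0,0,0,0,0,0,0,0,0,0,0],
  "claw": 0
}}

```text
clock: 25.52
tcp_pos: [0.593, -0.0395, 0.1202]
orientation: [0.001, 0.88, 0.475, 0.001]
wrist_force: [-1.6, 0.4, 4.9]
finger_gap: 0.0127
grip_force: 50.7
```

Emit:
{"method": "apply_moves", "body": {
  "moves": [0,0,0,0,0,0.08,0,0,0,0,0,0.18,0,0,0,0,0,0.28,0,0,0,0,0,0.38,0,0,0,0,0,0.48,0,0,0,0,0,0.58,0,0,0,0,0,0.68,0,0,0,0,0,0.78,0,0,0,0,0,0.88,0,0,0,0,0,0.98,0,0,0,0,0,1.05,0,0,0,0,0,1.08,0,0,0,0,0,1.08]
}}

```text
clock: 26.6
tcp_pos: [0.5918, -0.0394, 0.1202]
orientation: [0.0, 0.51, 0.86, -0.0]
wrist_force: [-5.2, 0.3, 7.3]
finger_gap: 0.0127
grip_force: 51.0
```

Emit:
{"method": "apply_moves", "body": {
  "moves": [0,0,0,0,0,0.08,0,0,0,0,0,0.18,0,0,0,0,0,0.28,0,0,0,0,0,0.38,0,0,0,0,0,0.48,0,0,0,0,0,0.58,0,0,0,0,0,0.68,0,0,0,0,0,0.78,0,0,0,0,0,0.88,0,0,0,0,0,0.98,0,0,0,0,0,1.05,0,0,0,0,0,1.08,0,0,0,0,0,1.08,0,0,0,0,0,1.08]
}}

```text
clock: 27.77
tcp_pos: [0.5912, -0.0404, 0.1202]
orientation: [-0.001, -0.004, 1.0, -0.001]
wrist_force: [-6.2, -2.2, 9.3]
finger_gap: 0.0125
grip_force: 51.1
```

Emit:
{"method": "apply_moves", "body": {
  "moves": [0,0,0,0,0,0,0,0,0,0,0,0,0,0,0,0,0,0,0,0,0,0,0,0,0,0,1,0,0,0,0,0,2,0,0,0,0,0,3.2,0,0,0,0,0,4.26,0,0,0,0,0,4.26,0,0,0,0,0,4.26,0,0,0],
  "claw": 45
}}

```text
clock: 28.6
tcp_pos: [0.5939, -0.0396, 0.2271]
orientation: [0.002, -0.004, 1.0, -0.0]
wrist_force: [0.5, -0.8, -0.7]
finger_gap: 0.0385
grip_force: 0.0
```

Run:
```python
from see import *
wheel();s=status.get_state();print(s['clock'],s['tcp_pos'],s['orientation'].round(3),s['joint_pos'].round(2))
```

```text
[406. 197.] 1351 [0.596 0.069 0.123] r 0.108 ang 90.9
[325. 198.] 217 [0.597 0.002 0.123] r 0.042 ang 85.9
28.65 [ 0.59285672 -0.03950685  0.2254281 ] [ 0.001 -0.004  1.    -0.   ] [-0.2   0.35  0.14  1.37  0.   -0.21]
```

Run:
```python
from h import *
def blue(r):
    hsv=cv2.cvtColor(r['image'],cv2.COLOR_BGR2HSV);m=cv2.inRange(hsv,(98,90,40),(118,255,255))
    n,l,st,ce=cv2.connectedComponentsWithStats(m);i=1+np.argmax(st[1:,4]);return st[i],ce[i].round(1)
for n in('scene','side'):
    print(n,blue(load(n)),end=' -> ');print(blue(shot(n)))
```

```text
scene (array([281, 241,  34,  29, 424], dtype=int32), array([299.7, 254.7])) -> (array([281, 241,  34,  30, 383], dtype=int32), array([299.8, 255.2]))
side (array([269, 216,  30,  19, 431], dtype=int32), array([282.1, 226.1])) -> (array([269, 216,  29,  19, 426], dtype=int32), array([281.5, 225.4]))
```

Emit:
{"method": "apply_moves", "body": {
  "moves": [-0.1,0.5,0,0,0,0,-0.2,1.4,0,0,0,0,-0.35,2.4,0,0,0,0,-0.45,3.4,0,0,0,0,-0.58,4.2,-0.5,0,0,0,-0.58,4.52,-1.4,0,0,0,-0.58,4.52,-2.4,0,0,0,-0.58,4.52,-3.4,0,0,0,-0.58,4.52,-4,0,0,0,-0.58,4.52,-4.1,0,0,0,-0.58,4.52,-4.1,0,0,0],
  "claw": 0
}}

```text
clock: 29.67
tcp_pos: [0.576, 0.0742, 0.1209]
orientation: [-0.002, -0.004, 1.0, 0.0]
wrist_force: [0.7, 0.1, 0.5]
finger_gap: 0.0001
grip_force: 0.0
```

The dish has not moved. I'll press the paddle for the third cube.

Emit:
{"method": "apply_moves", "body": {
  "moves": [0,0,-0.4,0,0,0,0,0,-0.8,0,0,0,0,0,-1.2,0,0,0,0,0,-1.6,0,0,0,0,0,-2,0,0,0,0,0,-2.4,0,0,0,0,0,-2.7,0,0,0,0,0,-2.8,0,0,0,0,0,-2.86,0,0,0,0,0,-2.86,0,0,0,0,0,-2.86,0,0,0,0,0,-2.86,0,0,0]
}}

```text
clock: 30.67
tcp_pos: [0.5785, 0.0734, 0.0531]
orientation: [0.001, -0.004, 1.0, -0.0]
wrist_force: [-3.3, -0.4, 13.8]
finger_gap: 0.0004
grip_force: 7.1
```

Emit:
{"method": "apply_moves", "body": {
  "moves": [0,0,0.6,0,0,0,0,0,1.6,0,0,0,0,0,3,0,0,0,0,0,4.5,0,0,0,0,0,6,0,0,0,0,-0.5,6.96,0,0,0,0.2,-1.5,6.96,0,0,0,0.4,-2.7,6.96,0,0,0,0.5,-3.8,6.96,0,0,0,0.58,-4.52,6.96,0,0,0,0.58,-4.52,6.96,0,0,0]
}}

```text
clock: 31.58
tcp_pos: [0.5928, -0.043, 0.2243]
orientation: [-0.0, -0.002, 1.0, -0.0]
wrist_force: [0.5, 0.2, -0.3]
finger_gap: 0.0002
grip_force: 0.0
```

Run:
```python
from see import *
wheel();s=status.get_state();print(s['clock'],s['tcp_pos'],s['orientation'].round(3),s['joint_pos'].round(2))
```

```text
[411. 200.] 1379 [0.596 0.069 0.123] r 0.108 ang 90.9
31.6333 [ 0.59249655 -0.04128152  0.22436081] [-0.    -0.003  1.     0.   ] [-0.2   0.35  0.14  1.37  0.   -0.21]
```

Emit:
{"method": "apply_moves", "body": {
  "moves": [-0.6,0.2,0,0,0,-0.02,-1.5,0.5,0,0,0,-0.04,-2.6,0.9,0,0,0,-0.06,-3.7,1.3,0,0,0,-0.06,-4.7,1.6,-0.4,0,0,-0.06,-5.5,1.9,-1,0,0,-0.06,-5.84,1.96,-1.8,0,0,-0.06,-5.84,1.96,-2.6,0,0,-0.06,-5.84,1.96,-3,0,0,-0.06,-5.84,1.96,-3,0,0,-0.06],
  "claw": 100
}}

```text
clock: 32.47
tcp_pos: [0.4446, 0.0105, 0.1482]
orientation: [-0.002, 0.025, 1.0, 0.0]
wrist_force: [-0.7, 0.1, -0.1]
finger_gap: 0.0852
grip_force: 0.0
```

Run:
```python
from see import *
w=shot('wrist');a=shot('scene');b=shot('side');s=status.get_state();print(s['clock'],s['tcp_pos'],s['orientation'].round(3))
hsv=cv2.cvtColor(w['image'],cv2.COLOR_BGR2HSV)
cv2.imwrite('pics/n.png',np.hstack([cv2.resize(w['image'],(440,330)),cv2.resize(a['image'][190:290,240:340],(330,330),interpolation=cv2.INTER_CUBIC)]))
```

```text
32.6167 [0.44724045 0.00963012 0.15096096] [0.    0.026 1.    0.   ]
```

View pics/n.png

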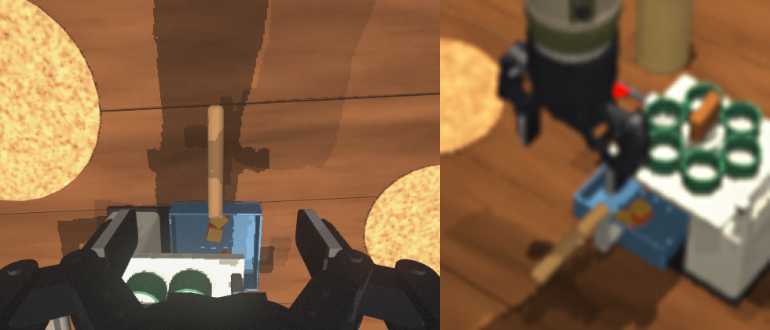

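The cubes are in the dish (gold at (215,230) in the wrist view), the wheel is empty, and the handle at x≈216 is centred between the fingers. Now I'll descend and grip.

Emit:
{"method": "apply_moves", "body": {
  "moves": [0,0,-1,0,0,0,0,0,-2,0,0,0,0,0,-3,0,0,0,0,0,-3.8,0,0,0,0,0,-4.2,0,0,0,0,0,-4.37,0,0,0,0,0,-4.37,0,0,0,0,0,-4.37,0,0,0]
}}

```text
clock: 33.28
tcp_pos: [0.4476, 0.0093, 0.0419]
orientation: [0.001, 0.026, 1.0, -0.0]
wrist_force: [0.1, -0.3, 0.0]
finger_gap: 0.0857
grip_force: 0.0
```

Emit:
{"method": "apply_moves", "body": {
  "moves": [0,0,0,0,0,0,0,0,0,0,0,0,0,0,0,0,0,0,0,0,0,0,0,0,0,0,0,0,0,0,0,0,0,0,0,0,0,0,0,0,0,0,0,0,0,0,0,0],
  "claw": 0,
  "newtons": 100
}}

```text
clock: 33.95
tcp_pos: [0.4463, 0.0095, 0.0413]
orientation: [-0.0, 0.026, 1.0, 0.0]
wrist_force: [-1.7, 0.9, 3.0]
finger_gap: 0.0115
grip_force: 97.8
```

Emit:
{"method": "apply_moves", "body": {
  "moves": [0,0,0.2,0,0,0,0,0,0.4,0,0,0,0,0,0.6,0,0,0,0,0,0.8,0,0,0,0,0,0.8,0,0,0,0,0,0.8,0,0,0]
}}

```text
clock: 34.45
tcp_pos: [0.4468, 0.0095, 0.0614]
orientation: [0.0, 0.026, 1.0, -0.0]
wrist_force: [-0.3, 0.1, -2.5]
finger_gap: 0.0118
grip_force: 97.7
```

Run:
```python
from see import *
s=status.get_state();print(s['clock'],s['tcp_pos'],s['orientation'].round(3),s['wrist_force'],s['ft_torque'],s['finger_gap'])
b=shot('side')
hsv=cv2.cvtColor(b['image'],cv2.COLOR_BGR2HSV);m=cv2.inRange(hsv,(98,90,40),(118,255,255))
n,l,st,ce=cv2.connectedComponentsWithStats(m);i=1+np.argmax(st[1:,4]);print(st[i])
```

```text
34.45 [0.44678527 0.00945912 0.06141153] [ 0.     0.026  1.    -0.   ] [-0.30637056  0.14443387 -2.50456146] [0.04331107 0.22267223 0.02690363] 0.011843276745220288
[268 212  31  19 401]
```

Emit:
{"method": "apply_moves", "body": {
  "moves": [0,0.2,0.3,0,0,0,0,0.6,0.5,0,0,0.02,0,1.2,0.5,0,0,0.05,0,1.9,0.5,0,0,0.09,0,2.6,0.5,0,0,0.13,0,3.4,0.5,0,0,0.17,0,4.2,0.5,0,0,0.21,0,5,0.5,0,0,0.25,0,5.8,0.5,0,0,0.29,0,6.6,0.5,0,0,0.32,0,7.3,0.5,0,0,0.35,0,8,0.5,0,0,0.38,0,8.5,0.5,0,0,0.4,0,8.9,0.5,0,0,0.42,0,9.15,0.5,0,0,0.42,0,9.27,0.5,0,0,0.42,0,9.27,0.5,0,0,0.42,0,9.27,0.5,0,0,0.42]
}}

```text
clock: 36.0
tcp_pos: [0.4463, 0.2409, 0.0735]
orientation: [-0.0, -0.183, 0.983, -0.0]
wrist_force: [-0.6, -0.1, -1.7]
finger_gap: 0.0116
grip_force: 98.0
```

```bash
cat > dishpos.py <<'E'
from h import *
from scipy.optimize import minimize
# fit dish centre, yaw and height from outer silhouette (blue mask) in side and scene
def mask(r):
    hsv=cv2.cvtColor(r['image'],cv2.COLOR_BGR2HSV);m=cv2.inRange(hsv,(98,90,40),(118,255,255))
    n,l,st,ce=cv2.connectedComponentsWithStats(m);i=1+np.argmax(st[1:,4]);return (l==i).astype(np.uint8)
def sil(r,q):
    c,s=np.cos(q[2]),np.sin(q[2])
    P=[proj(r,[q[0]+c*x-s*y,q[1]+s*x+c*y,q[3]+z]) for x in(-.055,.055) for y in(-.055,.055) for z in(0,.032)]
    m=np.zeros((420*4,560*4),np.uint8);cv2.fillConvexPoly(m,cv2.convexHull(((np.array(P)+.5)*4).astype(np.int32)),255);return cv2.resize(m,(560,420),interpolation=cv2.INTER_AREA)/255.
def fit(q0,names=('side','scene')):
    R=[(r,mask(r)) for r in map(shot,names)]
    R=[(r,cv2.fillConvexPoly(np.zeros((420,560),np.uint8),cv2.convexHull(np.argwhere(m)[:,::-1].astype(np.int32)),1)) for r,m in R]
    f=lambda q:sum(np.abs(sil(r,q)-m).sum() for r,m in R)
    q=minimize(f,q0,method='Nelder-Mead',options=dict(initial_simplex=np.array(q0)+np.vstack([np.zeros(4),np.diag([.01,.01,.1,.006])]),xatol=1e-4,fatol=.3))
    print(q.x.round(4),q.fun,[int(m.sum()) for _,m in R]);return q.x
E
python3 - <<'E'
from dishpos import *
fit([.567,.2855,.37,.032]);fit([.567,.2855,.37,.032],['side'])
s=status.get_state();print(s['tcp_pos'],s['finger_gap'])
for n in('side',):
    r=load(n);im=r['image'].astype(int);B,G,R=im[...,0],im[...,1],im[...,2];m=((R>130)&(B<R*.5)).astype(np.uint8);u,v=proj(r,[.567,.2855,.035]).astype(int);m2=m*0;m2[v-25:v+20,u-35:u+35]=1;n_,l,st,ce=cv2.connectedComponentsWithStats(m*m2);print((u,v),[(ce[i].round(),st[i,4]) for i in range(1,n_) if st[i,4]>4])
E
```

```text
[0.5662 0.2837 0.4559 0.0274] 516.3450980392156 [1037, 568]
[0.5629 0.2873 0.3578 0.0316] 126.40784313725489 [1038]
[0.44642303 0.24059382 0.07348371] 0.011308331651705285
(np.int64(290), np.int64(257)) [(array([260., 248.]), np.int32(48)), (array([300., 253.]), np.int32(45)), (array([285., 258.]), np.int32(23)), (array([267., 269.]), np.int32(172)), (array([312., 272.]), np.int32(85))]
```

Emit:
{"method": "apply_moves", "body": {
  "moves": [0.1,0,-0.25,0,0,0,0.1,0,-0.5,0,0,0,0.1,0,-0.75,0,0,0,0.1,0,-1,0,0,0,0.1,0,-1.12,0,0,0,0.1,0,-1.2,0,0,0,0.1,0,-1.2,0,0,0]
}}

```text
clock: 36.73
tcp_pos: [0.4476, 0.2406, 0.0439]
orientation: [-0.001, -0.183, 0.983, -0.0]
wrist_force: [-6.0, -3.2, 11.5]
finger_gap: 0.0113
grip_force: 99.8
```

Run:
```python
from dishpos import *
fit([.567,.2855,.37,.003],['side'])
```

```text
[ 0.5671  0.2824  0.2736 -0.0008] 130.68627450980392 [1004]
```

Emit:
{"method": "apply_moves", "body": {
  "moves": [0,0,0,0,0,0,0,0,0,0,0,0,0,0,0,0,0,0,0,0,0,0,0,0,0,0,0,0,0,0,0,0,0,0,0,0,0,0,1,0,0,0,0,0,2,0,0,0,0,0,3.5,0,0,0,0,0,5,0,0,0,0,0,6.5,0,0,0,0,0,8,0,0,0,-0.5,-0.5,9,0,0,0,-1,-2,9,0,0,0,-1,-3.5,9,0,0,0,-1,-5,9,0,0,0,-1,-6,9,0,0,0,-1,-6,9,0,0,0],
  "claw": 100
}}

```text
clock: 38.28
tcp_pos: [0.4239, 0.0878, 0.2687]
orientation: [0.0, -0.181, 0.984, -0.001]
wrist_force: [0.3, -0.5, -1.2]
finger_gap: 0.0856
grip_force: 0.0
```

Run:
```python
from dishpos import *
fit([.567,.2855,.37,.003]);fit([.567,.2855,.37,.003],['side']);fit([.567,.2855,.37,.003],['scene'])
s=status.get_state();print(s['clock'],s['tcp_pos'],s['orientation'].round(3),s['joint_pos'].round(2))
r=load('scene');im=r['image'].astype(int);B,G,R=im[...,0],im[...,1],im[...,2];m=((R>120)&(G<R*.45)&(B<R*.45)).astype(np.uint8);n,l,st,ce=cv2.connectedComponentsWithStats(m);print([(ce[i].round().tolist(),int(st[i,4]),onz(r,*ce[i],.02)[:2].round(3)) for i in range(1,n) if st[i,4]>2])
```

```text
[0.5669 0.2852 0.3708 0.0032] 309.7960784313725 [995, 799]
[0.5682 0.2862 0.2542 0.0024] 152.9686274509804 [988]
[ 0.5913  0.3102  0.4974 -0.0331] 105.9764705882353 [798]
38.4833 [0.4240052  0.09169815 0.26850892] [ 0.    -0.183  0.983  0.   ] [ 0.03  0.03 -0.15  1.4   0.   -0.34]
[([234.0, 210.0], 10, array([0.581, 0.304])), ([290.0, 217.0], 69, array([0.669, 0.119])), ([476.0, 308.0], 9, array([ 0.678, -0.538])), ([533.0, 355.0], 12, array([ 0.619, -0.712])), ([415.0, 399.0], 554, array([ 0.324, -0.49 ]))]
```

```bash
cat > cnt.py <<'E'
from h import *
def cnt():
    r=shot('wrist');u,v=proj(r,[.567,.2855,.015]);print('dish at',u,v)
    im=r['image'].astype(int);B,G,R=im[...,0],im[...,1],im[...,2]
    x0,y0,x1,y1=[int(t) for t in (max(0,u-70),max(0,v-70),min(560,u+70),min(420,v+70))]
    sub=im[y0:y1,x0:x1];hsv=cv2.cvtColor(r['image'][y0:y1,x0:x1],cv2.COLOR_BGR2HSV)
    for nm,m in dict(red=(sub[...,2]>90)&(sub[...,1]<sub[...,2]*.4)&(sub[...,0]<sub[...,2]*.4),notblue=((hsv[...,0]<40)&(hsv[...,1]>80))).items():
        n,l,st,ce=cv2.connectedComponentsWithStats(m.astype(np.uint8));print(nm,[((ce[i]+[x0,y0]).round().tolist(),int(st[i,4]),onz(r,*(ce[i]+[x0,y0]),.016)[:2].round(3).tolist()) for i in range(1,n) if st[i,4]>8])
E
python3 -c "
from cnt import *
cnt()"
```

```text
dish at 366.8418368347964 306.43559468950724
red [([365.0, 291.0], 14, [0.545, 0.272]), ([375.0, 322.0], 90, [0.586, 0.307])]
notblue [([349.0, 293.0], 9866, [0.557, 0.253]), ([387.0, 284.0], 24, [0.524, 0.296]), ([369.0, 293.0], 351, [0.547, 0.279]), ([375.0, 322.0], 231, [0.586, 0.307])]
```

Run:
```python
from h import *
r=load('wrist');im=r['image'];h=cv2.cvtColor(im,cv2.COLOR_BGR2HSV).astype(int);i=im.astype(int)
for v in range(270,345,2):
    s=''
    for u in range(325,415,1):
        H,S,V=h[v,u];c='.'
        if 98<=H<=118 and S>80:c='b' 
        elif (H<5 or H>174) and S>140:c='R'
        elif 5<=H<40 and S>80:c='g' if V>90 else 'd'
        elif S<=80: c='k' if V<60 else '-'
        s+=c
    print(v,s)
for p in [(358,287),(369,293),(375,300),(375,322)]: print(p,im[p[1],p[0]],onz(r,*p,.016).round(3))
```

```text
270 ggggg-------------------------------------------------d.kdd-dd-------------------b---ggggg
272 ggggg-------------------------------------------------d--d-dd.dd----------------------gggg
274 ggggg--------------------------------------------------dddd--d.d-d---------------------ggg
276 ggggg-------------------------------------------------d-dd-ddd--d------------------------g
278 gggg---------------------------------------------------d----d-d-d--d----------------------
280 gggg-----bbbbbbbbbbbbbbbbbbbbbbbbbbbbbbb-bbbbbbbbbbb-dd.-d--k-ddd-k-k----------------dkdkk
282 gggg-----bbbbbbbbbbbbbbbbbbbbbbbbbbbbbbRRRRgggggggggg---kk--d---kddd-d-----------------kkd
284 gggg-----bbbbbbbbbbbbbbbbbbbbbbbbbbbbbb-Rggggggggggggdddkk-kd-dd-dkkkkkd----------------kk
286 gggg----bbbbbbbbbbbbbbbbbbbbbbbbbbbbbbbb-gggggggggggg-kk-k--k-kdkkkkkk-kdk----------------
288 gggg----bbbbbbbbbbbbbbbbbbbbbbbbbbbb--gggggggggggggg-k--kdkkkkkdkdkkkdkdddk---------------
290 gggg----bbbbbbbbbbbbbbbbbbbbbbbbbbb--gRRRRRRggggggggk--kdkkkkkk.kkkkdkkkkkkkk-------------
292 gggg----bbbbbbbbbbbbbbbbbbbbbbbbbb--gRRggggggRggggg
[... 1989 characters left out ...]
bbbbbbbbbbbbbbbbbbkkkkkkkkkkkkkkkkkkkkkkkk-kk
336 gg----b---------------------------------------------------------kkkkkkkkkkkkkkkkkkkkkkk-kk
338 gg----b----------------------------------------------------------kkkkkkkkkkkkkkkkkkkkkk---
340 ggg--bb-------------------------------------------------------bb--kkkkkkkkkkkkkkkkkkkk----
342 ggg--bb-----------------------------------------------------------kkkkkkkkkkkkkkkkkkkkkk--
344 gggg-bb------------------------------------------------------------kkkkkkkkkkkkkkkkkkkkkkk
(358, 287) [205 171 128] [0.543 0.26  0.016]
(369, 293) [ 58 102 138] [0.546 0.279 0.016]
(375, 300) [ 93 211 245] [0.553 0.291 0.016]
(375, 322) [ 49  59 246] [0.585 0.307 0.016]
```

Emit:
{"method": "apply_moves", "body": {
  "moves": [-0.2,-0.6,0.5,0,0,0.1,-0.2,-1.6,1,0,0,0.2,-0.2,-2.8,1,0,0,0.32,-0.2,-4,1,0,0,0.44,-0.2,-5.2,1,0,0,0.56,-0.2,-6.4,1,0,0,0.68,-0.2,-7.6,1,0,0,0.8,-0.2,-8.8,1,0,0,0.92,-0.2,-10,1,0,0,1.04,-0.2,-11.2,1,0,0,1.15,0,-12.4,1,0,0,1.15,0.5,-13.2,1,0,0,1.15,1.3,-13.2,0.8,0,0,1.15,2.2,-13.2,0.4,0,0,1.15,3.2,-13.2,-0.1,0,0,1.15,4,-13.2,-0.6,0,0,1.15,4.62,-13.2,-1,0,0,1.15,4.62,-13.2,-1.18,0,0,1.15,4.62,-13.2,-1.18,0,0,1.15],
  "claw": 0
}}

```text
clock: 40.12
tcp_pos: [0.5396, -0.237, 0.2368]
orientation: [-0.001, -0.689, 0.724, 0.002]
wrist_force: [-0.9, -0.4, -0.1]
finger_gap: -0.0002
grip_force: 0.0
```

Run:
```python
from dishpos import *
s=status.get_state();print(s['clock'],s['tcp_pos'],s['orientation'].round(3),s['joint_pos'].round(2),s['wrist_force'].round(1))
fit([.567,.2855,.37,.003])
for nm in('scene','side'):
    r=load(nm);im=r['image'].astype(int);R,G,B=im[...,2],im[...,1],im[...,0]
    m0=mask(r);hull=cv2.fillConvexPoly(np.zeros((420,560),np.uint8),cv2.convexHull(np.argwhere(m0)[:,::-1].astype(np.int32)),1)
    ys,xs=np.where(hull);hsv=cv2.cvtColor(r['image'],cv2.COLOR_BGR2HSV).astype(int)
    for v in range(ys.min(),ys.max()+1):
        print(v,''.join('b' if m0[v,u] else (' ' if not hull[v,u] else ('R' if (hsv[v,u,0]<6 or hsv[v,u,0]>174) and hsv[v,u,1]>120 else 'g' if hsv[v,u,0]<40 and hsv[v,u,1]>80 else '-')) for u in range(xs.min(),xs.max()+1)))
```

```text
40.1167 [ 0.53958861 -0.2370245   0.23678834] [-0.001 -0.689  0.724  0.002] [-0.55  0.34  0.16  1.4  -0.   -2.07] [-0.9 -0.4 -0.1]
[0.5669 0.2852 0.3708 0.0032] 314.7960784313725 [990, 799]
201          bbbbbb---                   
202         -bbbbbbbbbbbb--              
203         bbbbbbbbbbbbbbbbbb---        
204        -bbbbbbbbbbbbbbbbbbbbbbbb--   
205        bbbbbbbbb---bbbbbbbbbbbbbbbbbb
206       bbbbbbbbb------bbbbbbbbbbbbbbbb
207       bbbbbbbbb-RRRg-bbbbbbbbbbbbbbb-
208      -bbbbbbbb-ggRgg-bbbbbbbbbbbbbbb-
209      bbbbbbbbb-ggggg-bbbbbbbbbbbbbbb-
210     -bbbbbbbbb-ggggg-bbbbbbbbbbbbbbb 
211     bbbbbbbbbbb-gggg-bbbbbbbbbbbbbbb 
212    -bbbbbbbbbbb-gRgg-bbbbbbbbbbbbbbb 
213    -bbbbbbbbbbb--R---bbbbbbbbbbbbbb- 
214   -bbbbbbbbbbbbb---bbbbbbbbbbbbbbbb  
215   bbbbbbbbbbbbb----bbbbbbbbbbbbbbb-  
216   bbbbbbb-bbbb--gg---bbbbbbbbbbbbb   
217  -bbbbb-----bb-ggggg--bbbbbbbbbbbb   
218  bbbbbb-ggg----ggggggbbbbbbbbbbbb-   
219 -bbbbb-ggggg--gggggg-bbbbbbbbbbbb    
220 bbbbbb-ggggg-ggggggg-bbbbbbbbbbb-    
221 bbbbb--gggggggggggg--bbbbbbbbbbb     
222 bbbbb-gggggggggggg--bbbb
[... 1111 characters left out ...]
RRR--bbbbbbb
265   bbbbbbbbb--ggRgggg--bb-RRRRRRggRR----bbbbbbb
266    bbbbbbbb--gRggggg--bb-ggggg--------bbbbbbb-
267    -bbbbbbbb-Rgggggg-bbbb-----------bbbbbbbbb-
268     -bbbbbbb-Rggggg--bbbbbb--bbbbbbbbbbbbbbbb-
269      bbbbbbb--Rgg----bbbbbbbbbbbbbbbbbbbbbbbb 
270       bbbbbb--------bbbbbbbbbbbbbbbbbbbbbbbbb 
271       -bbbbb-----bbbbbbbbbbbbbbbbbbbbbbbbbbbb 
272        -bbbbbbbbbbbbbbbbbbbbbbbbbbbbbbbbbbbbb 
273         bbbbbbbbbbbbbbbbbbbbbbbbbbbbbbbbb--   
274          bbbbbbbbbbbbbbbbbbbbbbbbbbb--        
275          -bbbbbbbbbbbbbbbbbbbbbb--            
276           -bbbbbbbbbbbbbbbb--                 
277            bbbbbbbbbbbb--                     
278             bbbbbb--
```

All three cubes are in the dish, and the dish is centred on its mat at (0.567, 0.285). Now I'll swing the cover over from behind.

Emit:
{"method": "apply_moves", "body": {
  "moves": [0.02,0.4,0,0,0,0,0.05,0.9,0,0,0,0,0.07,1.4,0,0,0,0,0.1,1.9,0,0,0,0,0.12,2.4,0,0,0,0,0.15,2.9,0,0,0,0,0.18,3.4,0,0,0,0,0.2,3.9,0,0,0,0,0.2,3.9,0,0,0,0]
}}

```text
clock: 40.97
tcp_pos: [0.5443, -0.1384, 0.2391]
orientation: [0.0, -0.689, 0.725, 0.001]
wrist_force: [-0.1, 0.1, 0.1]
finger_gap: 0.0001
grip_force: 0.0
```

Emit:
{"method": "apply_moves", "body": {
  "moves": [0.02,0.4,0,0,0,0,0.05,0.9,0,0,0,0,0.07,1.4,0,0,0,0,0.1,1.9,0,0,0,0,0.12,2.4,0,0,0,0,0.15,2.8,0,0,0,0,0.16,3.04,0,0,0,0,0.16,3.04,0,0,0,0]
}}

```text
clock: 41.63
tcp_pos: [0.5485, -0.0635, 0.2391]
orientation: [0.0, -0.689, 0.725, 0.0]
wrist_force: [-0.2, -0.7, 0.2]
finger_gap: -0.0001
grip_force: 0.0
```

Run:
```python
from h import *
b0=load('side0');b=shot('side');s=status.get_state();print(s['tcp_pos'],s['wrist_force'].round(1))
# project cover free edge for several angles to compare with image change
q=(.592,-.040,-.052)
d=np.abs(b['image'].astype(int)-b0['image'].astype(int)).sum(2)
def W(x,y,z): c,t=np.cos(q[2]),np.sin(q[2]);return [q[0]+c*x-t*y,q[1]+t*x+c*y,z]
for deg in (120,90,75,60,45,30,0):
    p=np.radians(deg);e=[proj(b,W(x,-.085+.157*np.cos(p),.139+.157*np.sin(p))).round() for x in(.066,.03,-.066)];print(deg,e)
g=cv2.cvtColor(b['image'],cv2.COLOR_BGR2GRAY)
for u in (272,277,282): print(u,g[120:205:1,u].tolist())
```

```text
[ 0.54847579 -0.06429761  0.23908064] [ 0.2 -0.1 -0.4]
120 [array([263., 142.]), array([273., 142.]), array([297., 143.])]
90 [array([262., 141.]), array([272., 141.]), array([298., 142.])]
75 [array([262., 145.]), array([271., 145.]), array([298., 145.])]
60 [array([261., 151.]), array([271., 152.]), array([298., 152.])]
45 [array([260., 161.]), array([271., 161.]), array([298., 161.])]
30 [array([260., 172.]), array([270., 172.]), array([298., 173.])]
0 [array([259., 195.]), array([270., 195.]), array([297., 196.])]
272 [86, 88, 66, 51, 58, 86, 115, 124, 123, 124, 125, 125, 125, 125, 125, 125, 137, 158, 156, 153, 151, 145, 142, 141, 122, 98, 76, 64, 71, 80, 88, 100, 118, 109, 104, 105, 105, 105, 106, 108, 107, 110, 139, 155, 160, 156, 146, 131, 112, 97, 93, 105, 121, 113, 108, 110, 114, 117, 122, 120, 103, 80, 70, 77, 81, 80, 76, 71, 63, 57, 54, 62, 68, 66, 70, 61, 55, 54, 55, 55, 74, 131, 197, 219, 208]
277 [86, 88, 65, 52, 55, 66, 73, 55, 37, 32, 29, 31, 52, 85, 113, 123, 125, 126, 138, 158, 162, 147, 122, 113, 123, 136, 137, 134, 130, 115, 93, 96, 130, 113, 104, 103, 105, 105, 104, 105, 99, 89, 95, 113, 128, 136, 128, 114, 99, 90, 88, 112, 142, 127, 113, 112, 119, 126, 128, 124, 108, 84, 79, 94, 80, 70, 67, 67, 67, 67, 66, 64, 71, 76, 67, 57, 64, 73, 63, 56, 56, 57, 82, 134, 166]
282 [35, 31, 28, 24, 25, 28, 47, 78, 100, 103, 116, 117, 106, 94, 66, 35, 26, 30, 49, 73, 89, 112, 124, 126, 125, 125, 126, 126, 124, 123, 116, 103, 134, 115, 102, 102, 102, 104, 104, 104, 100, 90, 85, 84, 86, 88, 87, 87, 87, 86, 92, 134, 179, 155, 137, 131, 130, 127, 124, 121, 111, 92, 69, 62, 67, 67, 64, 64, 66, 66, 65, 68, 103, 139, 102, 62, 59, 60, 58, 57, 55, 59, 79, 113, 118]
```

Emit:
{"method": "apply_moves", "body": {
  "moves": [0.02,0.4,-0.25,0,0,0,0.04,0.8,-0.53,0,0,0,0.06,1.1,-0.8,0,0,0,0.08,1.42,-1.2,0,0,0,0.09,1.72,-1.58,0,0,0,0.1,2,-1.96,0,0,0,0.11,2.2,-2.4,0,0,0,0.12,2.38,-2.85,0,0,0,0.13,2.54,-3.32,0,0,0,0.14,2.63,-3.7,0,0,0,0.14,2.7,-4.08,0,0,0,0.14,2.7,-4.08,0,0,0]
}}

```text
clock: 42.68
tcp_pos: [0.5503, 0.0029, 0.1344]
orientation: [-0.001, -0.688, 0.725, 0.002]
wrist_force: [1.1, -0.0, -0.6]
finger_gap: -0.0004
grip_force: 0.0
```

Emit:
{"method": "apply_moves", "body": {
  "moves": [0,0.02,-0.2,0,0,0,0,0.02,-0.4,0,0,0,0,0.02,-0.5,0,0,0,0,0.02,-0.5,0,0,0]
}}

```text
clock: 43.02
tcp_pos: [0.5518, 0.0026, 0.1242]
orientation: [-0.0, -0.688, 0.726, 0.0]
wrist_force: [-1.0, 0.4, 0.4]
finger_gap: 0.0002
grip_force: 0.0
```

Emit:
{"method": "apply_moves", "body": {
  "moves": [0.02,0.4,0.08,0,0,0,0.02,0.4,-0.08,0,0,0,0.02,0.4,-0.16,0,0,0,0.02,0.4,-0.24,0,0,0,0.02,0.4,-0.24,0,0,0]
}}

```text
clock: 43.43
tcp_pos: [0.5533, 0.0137, 0.1198]
orientation: [0.001, -0.689, 0.725, -0.001]
wrist_force: [0.1, 0.1, 0.0]
finger_gap: -0.0001
grip_force: 0.1
```

Emit:
{"method": "apply_moves", "body": {
  "moves": [0,0,-0.06,0,0,0,0,0,-0.12,0,0,0,0,0,-0.16,0,0,0,0,0,-0.16,0,0,0]
}}

```text
clock: 43.77
tcp_pos: [0.5523, 0.0127, 0.1143]
orientation: [-0.0, -0.688, 0.725, 0.0]
wrist_force: [-0.6, 1.3, 1.1]
finger_gap: -0.0001
grip_force: 0.6
```

Emit:
{"method": "apply_moves", "body": {
  "moves": [0,0,-0.06,0,0,0,0,0,-0.12,0,0,0,0,0,-0.16,0,0,0,0,0,-0.16,0,0,0]
}}

```text
clock: 44.1
tcp_pos: [0.5527, 0.0127, 0.1138]
orientation: [0.001, -0.688, 0.725, -0.001]
wrist_force: [-7.0, 2.2, 22.8]
finger_gap: 0.0001
grip_force: 11.2
```

Emit:
{"method": "apply_moves", "body": {
  "moves": [0,0,-0.06,0,0,0,0,0,-0.12,0,0,0,0,0,-0.12,0,0,0]
}}

```text
clock: 44.35
tcp_pos: [0.553, 0.0127, 0.1134]
orientation: [0.001, -0.688, 0.725, -0.002]
wrist_force: [-11.9, 3.0, 37.0]
finger_gap: 0.0001
grip_force: 18.9
```

Emit:
{"method": "apply_moves", "body": {
  "moves": [0,0,1,0,0,0,0,0,2.2,0,0,0,0,0,3.5,0,0,0,-1,0.5,5,0,0,0,-2.2,1,6,0,0,0,-3.4,1.5,6,0,0,0,-4.6,2,6,0,0,0,-5,2.2,6,0,0,0,-5,2.2,6,0,0,0]
}}

```text
clock: 45.1
tcp_pos: [0.425, 0.0685, 0.2578]
orientation: [-0.0, -0.689, 0.725, 0.0]
wrist_force: [-0.3, -1.0, -1.1]
finger_gap: -0.0001
grip_force: 0.0
```

Run:
```python
from h import *
b=shot('side');a=shot('scene');b0=load('side0');q=(.592,-.040,-.052)
def W(x,y,z): c,t=np.cos(q[2]),np.sin(q[2]);return [q[0]+c*x-t*y,q[1]+t*x+c*y,z]
for ph in (0,.075,.12,.2):
    print(ph,[proj(b,W(x,-.085+.157*np.cos(ph),.139+.157*np.sin(ph))).round(1).tolist() for x in(.066,0,-.066)],[proj(a,W(x,-.085+.157*np.cos(ph),.139+.157*np.sin(ph))).round(1).tolist() for x in(.066,0,-.066)])
print('hinge',[proj(b,W(x,-.085,.139)).round(1).tolist() for x in(.066,-.066)])
for r in (b0,b):
    g=r['image'].astype(int)
    for u in (265,270,275,285,292): print(u,[int(x) for x in g[184:208,u].mean(1)])
s=status.get_state();print(s['tcp_pos'],s['wrist_force'].round(1))
```

```text
0 [[259.4, 195.1], [278.4, 195.5], [297.4, 196.0]] [[312.8, 205.1], [301.0, 216.8], [288.6, 229.1]]
0.075 [[259.4, 191.9], [278.4, 192.3], [297.5, 192.8]] [[313.1, 202.6], [301.3, 214.3], [288.8, 226.6]]
0.12 [[259.4, 189.9], [278.5, 190.3], [297.5, 190.8]] [[313.4, 201.2], [301.5, 212.9], [289.0, 225.2]]
0.2 [[259.5, 186.3], [278.6, 186.8], [297.7, 187.2]] [[314.1, 198.7], [302.2, 210.4], [289.6, 222.8]]
hinge [[262.2, 181.2], [296.4, 182.0]]
265 [110, 109, 112, 110, 94, 76, 70, 71, 62, 59, 66, 56, 50, 49, 49, 67, 126, 194, 223, 221, 185, 136, 118, 116]
270 [79, 75, 73, 72, 60, 55, 63, 67, 55, 59, 70, 59, 54, 52, 51, 59, 89, 151, 215, 226, 210, 148, 108, 97]
275 [70, 60, 61, 62, 61, 58, 64, 72, 94, 122, 88, 58, 59, 61, 54, 49, 49, 53, 81, 140, 172, 138, 116, 111]
285 [57, 52, 59, 65, 67, 55, 52, 57, 61, 55, 61, 65, 55, 48, 49, 50, 73, 136, 203, 224, 216, 162, 121, 115]
292 [79, 77, 77, 77, 76, 69, 61, 60, 62, 65, 65, 69, 67, 88, 118, 111, 113, 112, 117, 120, 126, 136, 124, 118]
265 [215, 208, 197, 208, 208, 201, 200, 198, 194, 184, 142, 94, 62, 50, 48, 50, 61, 78, 88, 93, 103, 112, 116, 117]
270 [208, 202, 184, 169, 156, 143, 143, 167, 193, 190, 150, 96, 67, 55, 50, 50, 55, 70, 87, 114, 145, 126, 108, 97]
275 [80, 66, 64, 63, 62, 64, 84, 139, 195, 207, 163, 100, 72, 54, 47, 46, 47, 50, 57, 81, 107, 112, 115, 112]
285 [170, 169, 158, 107, 66, 57, 63, 118, 186, 194, 162, 110, 89, 63, 46, 47, 57, 76, 85, 90, 103, 122, 118, 116]
292 [207, 207, 207, 203, 203, 203, 200, 199, 193, 191, 170, 123, 93, 71, 63, 63, 64, 64, 67, 68, 78, 102, 114, 118]
[0.42779462 0.06758502 0.25737264] [ 0.3 -0.4  0.1]
```

Run:
```python
from dishpos import *
fit([.567,.2855,.37,.003]);fit([.567,.2855,.3,.003],['side'])
for n in('side',):
    im0=load('side0');
r=load('side');print(mask(r).sum(),cv2.boundingRect(mask(r)))
```

```text
[0.567  0.2857 0.3686 0.0028] 320.84313725490193 [990, 793]
[0.5674 0.2839 0.2434 0.0006] 143.97647058823532 [993]
708 (268, 249, 46, 31)
```

```bash
python3 -c "
from workcell import job
print(job.hand_in())"
```

```text
the job is handed in; nothing more can be done
None
```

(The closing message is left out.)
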